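# Open the parts case and put the jars away

## Robot

A 6-joint arm with a two-finger parallel gripper is mounted at the origin on the work surface. World frame = base frame: x ahead of the robot, y to its left, z up, the work surface at z = 0. Lengths are in mm, angles in degrees, forces in N, time in s.
With the tool pointing down it reaches from about 300 to 850 mm from the base axis. Payload 4.2 kg.
Tool frame: the origin (TCP) lies midway between the tips of the shut fingers; the grasp point (between the pads) lies env.hold_point_z behind it (env.hold_point_z is the distance from the TCP to the grasp point, in mm); z points along the fingers, y is the line along which they close (so a half turn about z gives the same grasp; the last joint's range is limited). The gripper opens to 91 mm and grips with 3 to 60 N. Pads are 32 mm wide; open, the fingers measure 118 mm over their backs; the gripper's body (76 mm by 178 mm) begins 60 mm behind the grasp point.
Start: joints at [68.297, 18.312, 89.639, -0, 72.044, -1.146], TCP at [201.916, 538.401, 186.976] pointing down, gripper open.
Joint ranges: [-177.97, 177.97], [-48.28, 115.42], [12.27, 149.76], [-77.06, 257.06], [2.81, 150.46], [-146.56, 146.56]. Speed limits (degrees/s): [147.25, 147.25, 180, 180, 180, 180].

## Interface

Orientations are given as [roll, pitch, yaw] about the fixed x, y, z axes, in that order (R = Rz(yaw) Ry(pitch) Rx(roll)).
In Python, from workcell import env, viewer, spotter gives the robot as it stands.
- The arm moves only by the tool apply_moves, never from a script. Its arguments are lists of equal length, an entry for each row: "delta_pos": the shift along the world's x, y, z normalised to -1 to 1, where 1 is 120 mm, a list of three; "rot": the turn, a rotation vector about the world's x, y, z normalised to -1 to 1, where 1 is 1.5 rad, a list of three; "hand": the opening, from 0 (shut) to 1 (fully open). A call has 1 to 10 rows; each row is the pose to reach, as a shift and turn from the pose commanded when the call began; what a row does not reach only later rows make up. A row lasts 1/12 s, in which the tool goes at most 41.7 mm and 7.16 degrees, less where a joint would pass 70% of its speed; a pose out of reach is approached as far as the arm can. A call with a number of a shift or a turn outside -1 to 1 is refused whole. A call with a gripper value outside its range is refused whole. The fingers move at their own pace and stop on an object; "newtons" is the grip in N (left out, the last holds). Time passes only in rows, so rows that repeat a pose let the fingers close. It gives the time, the measured TCP pose, the force, the opening and the grip force at its end, in the units of the state.
- env.state(): the state, without advancing time (a new reading comes with each control period).
- viewer.grab_frame(name): name is "scene" or "top" or "wrist"; returns a dict with "pixels" (400x640x3 uint8, red, green, blue), "camera_matrix" (3x3 intrinsics, pixels), "R" (3x3) and "t" (3): a world point X has camera coordinates R X + t; the wrist camera has in their place "mount" (4x4, takes a point from camera to tool coordinates, whose origin is the TCP and whose axes are the flange's). Camera axes: x right, y down, z forward; pixel columns grow to the right and rows downward; lengths in mm; the calibration is good to about 2 mm. The wrist camera is an equidistant fisheye: a pixel r from the principal point sees the ray r / f radians off the axis. A picture is of the moment at which its call begins: read the wrist's pose just before it. There is no depth.
- env.job_done(): hands the job in; it is judged then, once.
Trained networks look in a picture, given as the dict that the camera call returned (one of the last four; its "shot" number tells which), for a name from the list of things; names that differ only in an ending like _2 or _b are one class to them, and where a whole thing is asked for, a point or a joint stands for the part that bears it (a point fixed in the world has none). Each returns a list of dicts, best first, with "score" (0 to 1); they miss things now and then, are a little off and sometimes report something else, mostly with a low value. They report only what shows in the picture. A call takes as long as a camera call. They do not tell look-alikes from the thing itself.
- spotter.trace(picture, query): "mask" (400x640 bool, what is visible of it) and "box" ([centre column, centre row, width, height] in pixels, round what is visible of it).
- spotter.landmark_of(picture, query): "position" ([column, row] in pixels: a listed point, or the origin of a listed thing).
The state is a dict: "time_s": time; "qpos": joint angles; "qvel": joint speeds; "effort": joint torques, N m; "ee_pos": TCP position; "ee_rot": TCP orientation; "force": force on the tool from outside, world axes, zero at the start; "torque": the same for the moment, N m; "gripper_width": finger opening in mm; "gripper_force": force on a finger pad.
Only numpy, scipy, OpenCV 4.12 (cv2) and the standard library are available. Lean on these libraries where they do the work, as an engineer would, in place of code of your own. Each camera call takes 0.05 s, during which the arm holds its last target. There are 200 camera calls.

## Task

Swing the lid of the parts case right back until it stays open by itself, then take the two glass jars with the flat metal caps out of the sloping stand and set them down upright on the floor of empty cells of the case, one jar to a cell. Do not drop the jars, and leave the bottle in the stand, the tins in the case and the loupe on the bench where they are.

Things in the scene. Friction and masses are not known exactly. Their poses are not given: they have to be found in the camera images.
- case: blue plastic case, fixed to the bench on 10 mm feet. Base 124 mm (x) by 183.5 mm (y), walls 4 mm thick, rim 38 mm above the bench; shut, its lid's top is at 80 mm. Origin: centre of its underside at bench height; x points from its front to its hinged back, y along the hinge, z up
- case_floor (a point): centre of the case's inner floor, 14 mm above the bench; axes as the case. 2 x 3 open-topped cells, each 56.5 mm square, have their centres at x = -29.75 and +29.75 mm, y = -59.5, 0 and +59.5 mm from here; the 3 mm dividers end 20 mm and the outer walls 24 mm above this floor. Three cells hold a tin; the three others are empty but for a grey felt disc
- lid (a joint): angle of the case's lid in rad: 0 shut, growing as its front edge swings up and back, stop at 2.00 (115 degrees). A downward-open shell 42 mm deep with a clear window, about 0.26 to 0.49 kg, no catch, softly damped hinge. Let go below its balance point at about 1.17 rad it falls shut; beyond it, it falls back to its stop and stays
- lid_hinge (a point): middle of the lid's hinge axis, at x = +62 mm, z = 38 mm in the case's frame; axes as the case (the hinge runs along y)
- lid_lip (a point): middle of the lower front edge of the lid's finger lip, a flange 4 mm thick, 120 mm wide, sticking out 16 mm beyond the case's front wall; the edge is 140 mm from the hinge axis and, shut, 40 mm above the bench with free space below and in front. Moves with the lid: x towards the hinge, y along it, z out of the lid's top
- stand: brown wooden stand, fixed to the bench, 203 mm long (y), 80 mm deep; three square pockets in a row along y hold two jars and a bottle in any order. Origin: centre of its underside at bench height, z up. Its highest edge is about 61 mm above the bench
- stand_floor (a point): middle of the pockets' floor, 32 mm above the stand's origin; axes as the stand. The pockets are 65 mm apart along y (-65, 0, +65 mm), 38 mm square and 20 mm deep; the floor is tilted 30 degrees about y, so that what stands in them leans, 30 to 32 degrees from upright, with its top towards the stand's -x
- jar_a: glass jar with a flat aluminium cap, a cylinder 34 mm in diameter and 56 mm high overall, 50 to 105 g. Origin: centre of its underside; z: its own axis, towards the cap. Starts loose in a pocket of the stand, leaning with it; goes into any empty cell. Both jars are alike
- jar_b: glass jar with a flat aluminium cap, a cylinder 34 mm in diameter and 56 mm high overall, 50 to 105 g. Origin: centre of its underside; z: its own axis, towards the cap. Starts loose in a pocket of the stand, leaning with it; goes into any empty cell. Both jars are alike
- bottle: white plastic adhesive bottle with a pointed nozzle, 34 mm in diameter, 88 mm high, leaning in the third pocket of the stand; it stays there. Origin: centre of its underside; z towards the nozzle
- tin_a: flat round aluminium tin with a glass top, 45 mm in diameter, 21 mm high, loose on the floor of one cell of the case; it stays there. Origin: centre of its underside. A cell with no tin is empty
- tin_b: flat round aluminium tin with a glass top, 45 mm in diameter, 21 mm high, loose on the floor of one cell of the case; it stays there. Origin: centre of its underside. A cell with no tin is empty
- tin_c: flat round aluminium tin with a glass top, 45 mm in diameter, 21 mm high, loose on the floor of one cell of the case; it stays there. Origin: centre of its underside. A cell with no tin is empty
- loupe: black eye loupe, 38 mm in diameter, 32 mm high, standing on the bench; not to be disturbed. Origin: centre of its underside
Not all that is in view belongs to the job. Leave any orange or pink look-alike of the jar_a alone.

How it is judged:
By the outcome, as a careful person would: the job done as asked, in the order asked, and still so for the second after the job is handed in, with the robot touching nothing.
It also fails if it takes over 72 s, if anything falls off the work surface, if the arm or the gripper's body presses on something with over 40 N, if the wrist force passes 120 N, or if a joint passes its speed limit or range.

## Working session

There is one attempt and no reset: what is moved stays moved. The work goes in short steps, Python scripts to look and compute and a tool call to move; the robot and the scene stay as the last step left them, time stands still between calls to the robot, and variables do not carry over. Pictures are saved under pics/ and viewed, at most 10 in all, crops included, and the job is handed in when it is done.

Besides the shell and the picture viewer there is one more tool, called after "Call:" as name(argument=value, ...), one argument or row to a line, values as JSON. apply_moves: Moves the arm, as the interface text tells. Its arguments: {"type":"object","properties":{"delta_pos":{"type":"array"},"rot":{"type":"array"},"hand":{"type":"array"},"newtons":{"type":"number"}},"required":["delta_pos","rot","hand"]}

```bash
ls; mkdir -p pics; cat > h.py <<'E'
from workcell import env, viewer, spotter
import numpy as np, cv2
def save(p,n,crop=None,k=1):
    im=p["pixels"][:,:,::-1]
    if crop: x0,y0,x1,y1=crop; im=im[y0:y1,x0:x1]
    cv2.imwrite("pics/"+n,cv2.resize(im,None,fx=k,fy=k,interpolation=cv2.INTER_CUBIC))
def proj(p,X):
    X=np.atleast_2d(X).astype(float); c=X@np.array(p["R"]).T+np.array(p["t"]); u=c@np.array(p["camera_matrix"]).T
    return u[:,:2]/u[:,2:]
def ray(p,uv):
    R=np.array(p["R"]);d=R.T@np.linalg.inv(p["camera_matrix"])@np.array([uv[0],uv[1],1.]);return -R.T@np.array(p["t"]),d/np.linalg.norm(d)
def tri(rs):
    A=sum(np.eye(3)-np.outer(d,d) for o,d in rs);b=sum((np.eye(3)-np.outer(d,d))@o for o,d in rs)
    return np.linalg.solve(A,b)
def atz(p,uv,z):
    o,d=ray(p,uv);return o+d*(z-o[2])/d[2]
E
python3 - <<'E'
from h import *
np.set_printoptions(precision=1,suppress=True)
s=env.state();print(s,env.hold_point_z)
P={}
for n in("scene","top"):
    p=viewer.grab_frame(n);P[n]=p;save(p,n+"0.png")
    print(n,p["camera_matrix"],p["R"],p["t"])
    for q in("case","case_floor","lid_hinge","lid_lip","stand","stand_floor","jar_a","bottle","tin_a","loupe"):
        print(q,[(np.round(r["position"]),round(r["score"],2)) for r in spotter.landmark_of(p,q)[:5]])
w=viewer.grab_frame("wrist");save(w,"wrist0.png");print(w["camera_matrix"],w["mount"])
E
```

```text
pics
{'time_s': 0.0, 'qpos': array([68.3, 18.4, 89.7, -0. , 72. , -1.1]), 'qvel': array([ 0. ,  0. , -0. , -0.1, -0. , -0. ]), 'effort': array([  0. , -41.2, -23.2,   0.1,   0. ,  -0. ]), 'ee_pos': array([201.7, 537.9, 186.1]), 'ee_rot': array([-179.9,   -0. ,  159.4]), 'force': array([-1.1, -0.5,  0.6]), 'torque': array([0., 0., 0.]), 'gripper_force': 0.0, 'gripper_width': 91.1778257544215} 18.8
scene [[394.4   0.  317.7]
 [  0.  394.4 197.3]
 [  0.    0.    1. ]] [[-0.5  0.8 -0. ]
 [ 0.4  0.3 -0.9]
 [-0.7 -0.5 -0.5]] [ 376.7 -164.7 1214.4]
case [(array([429., 271.]), 0.72)]
case_floor [(array([381., 208.]), 0.62)]
lid_hinge [(array([426., 271.]), 0.77)]
lid_lip []
stand [(array([265., 215.]), 0.88)]
stand_floor [(array([268., 206.]), 0.8)]
jar_a [(array([250., 196.]), 0.78), (array([291., 215.]), 0.74), (array([211., 226.]), 0.73), (array([204., 176.]), 0.66), (array([248., 168.]), 0.48)]
bottle [(array([267., 205.]), 0.66), (array([288., 218.]), 0.33)]
tin_a []
loupe [(array([381., 206.]), 0.57)]
top [[390.1   0.  316.3]
 [  0.  390.1 197.6]
 [  0.    0.    1. ]] [[-0.  -1.   0. ]
 [-1.   0.  -0.1]
 [ 0.1 -0.  -1. ]] [-78.2 568.2 896.2]
case [(array([212., 188.]), 0.91)]
case_floor []
lid_hinge [(array([358., 176.]), 0.34)]
lid_lip [(array([210., 218.]), 0.59), (array([356., 176.]), 0.51)]
stand [(array([356., 174.]), 0.79)]
stand_floor [(array([358., 177.]), 0.76)]
jar_a [(array([459., 195.]), 0.86), (array([433., 234.]), 0.84), (array([387., 182.]), 0.73), (array([332., 170.]), 0.62), (array([380., 130.]), 0.57)]
bottle [(array([360., 177.]), 0.53)]
tin_a []
loupe [(array([280., 247.]), 0.48)]
[[309.7   0.  321.2]
 [  0.  309.7 205.1]
 [  0.    0.    1. ]] [[  -0.    -1.    -0.3   82.6]
 [   1.    -0.    -0.     0.2]
 [   0.    -0.3    1.  -197.2]
 [   0.     0.     0.     1. ]]
```

View pics/scene0.png

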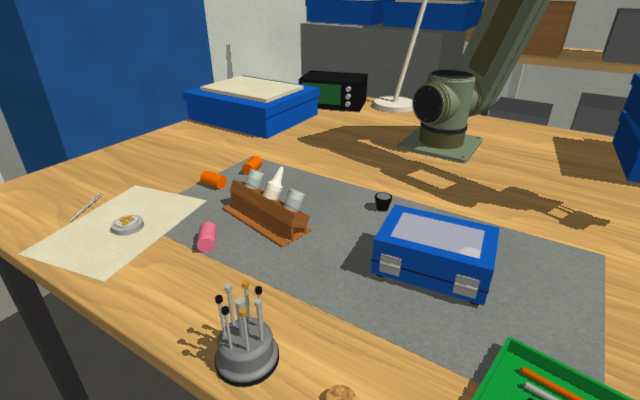

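View pics/top0.png

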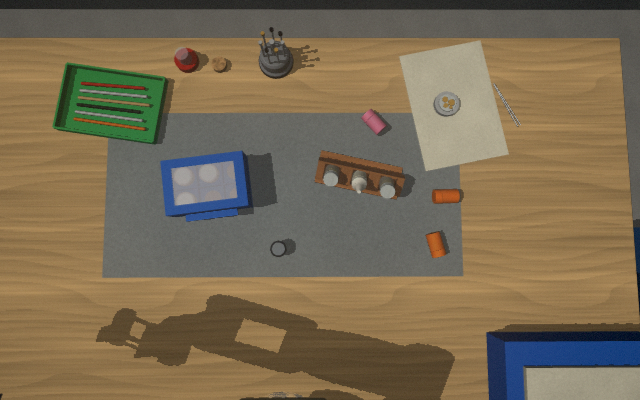

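The scene picture shows the blue shut case at about (437,250), with its hinge plates towards the camera. The wooden stand is at (265,215), holding two grey-capped jars at (255,180) and (293,200) and the white bottle between them. In the top view the lip is at (212,215), on the robot's side.

Candidates for the jar, by top-view pixel:
- (331,175) and (388,187) are grey-capped and standing in the stand.
- (446,196) and (436,244) are orange, and (374,122) is pink. All three lie on the bench.

Only the two in the stand fit the description. I'll fit poses next and confirm in a crop.

```bash
cat > fit.py <<'E'
from h import *
from scipy.optimize import minimize
np.set_printoptions(precision=1,suppress=True)
def hullmask(p,X):
    m=np.zeros((400,640),np.uint8);h=cv2.convexHull((proj(p,X)*16).astype(np.int32));cv2.fillConvexPoly(m,h,255,cv2.LINE_AA,4);return m/255.
def iou(a,b): return np.minimum(a,b).sum()/np.maximum(a,b).sum()
def pose(v):
    c,s=np.cos(v[2]),np.sin(v[2]);return np.array([[c,-s,0],[s,c,0],[0,0,1]]),np.array([v[0],v[1],v[3] if len(v)>3 else 0])
def box(x0,x1,y0,y1,z0,z1): return np.array([[x,y,z] for x in(x0,x1) for y in(y0,y1) for z in(z0,z1)],float)
def nm(f,x0,d):
    x0=np.array(x0,float);sim=np.vstack([x0]+[x0+np.eye(len(x0))[i]*d[i] for i in range(len(x0))])
    r=minimize(f,x0,method="Nelder-Mead",options=dict(initial_simplex=sim,xatol=.02,fatol=1e-5,maxiter=400));return r.x,r.fun
th=np.linspace(0,2*np.pi,24,endpoint=False)
def jar(y,h0,h1,lean=31,r=17):
    C=np.array([[r*np.cos(t),r*np.sin(t),h] for t in th for h in(h0,h1)]);a=np.radians(lean)
    R=np.array([[np.cos(a),0,-np.sin(a)],[0,1,0],[np.sin(a),0,np.cos(a)]])
    return C@R.T+R@[-2,0,0]+[0,y,0]
E
python3 - <<'E'
from fit import *
P={n:viewer.grab_frame(n) for n in("scene","top")}
M={}
for n,p in P.items():
    for q in("case","stand","jar_a"):
        for r in spotter.trace(p,q)[:7]:
            print(n,q,np.round(r["box"]),round(r["score"],2),r["mask"].sum()); M.setdefault((n,q),[]).append(r)
def near(n,q,uv): return min(M[n,q],key=lambda r:np.hypot(*(np.array(r["box"][:2])-uv)))["mask"].astype(float)
c0=atz(P["top"],(205,185),80);print(c0)
mt,ms=near("top","case",(205,185)),near("scene","case",(437,250))
B=np.vstack([box(-62,62,-91.75,91.75,8,80)])
L=np.vstack([box(-78,-60,-60,60,40,44)])
def f(v,sep=False):
    R,t=pose(v);a=[iou(np.maximum(hullmask(p,B@R.T+t),hullmask(p,L@R.T+t)),m) for p,m in((P["top"],mt),(P["scene"],ms))]
    return a if sep else 2-sum(a)
for y in (.1,-.1):
    v,_=nm(f,[c0[0],c0[1],y],[15,15,.1]);print("case",v[:2],np.degrees(v[2]),f(v,True))
J=[]
for n,a,b in(("top",(331,175),(388,187)),("scene",(255,180),(293,200))):
    J+=[(P[n],near(n,"jar_a",a)),(P[n],near(n,"jar_a",b))]
s0=atz(P["top"],(358,178),50);print(s0)
def g(v,sep=False):
    R,t=pose(v);out=[]
    # top view left= +y
    for (p,m),y in zip(J,(65,-65,-65,65)): out.append(iou(hullmask(p,jar(y,23,56)@R.T+t),m))
    return out if sep else 4-sum(out)
for y in(-.15,.15):
    v,_=nm(g,[s0[0],s0[1],y,32],[12,12,.1,8]);print("stand",v[[0,1,3]],np.degrees(v[2]),g(v,True))
save(P["top"],"crop1.png",(300,130,470,260),4)
E
```

```text
scene case [436. 256. 130. 102.] 0.6 9039
scene stand [267. 215.  92.  66.] 0.58 2860
scene jar_a [254. 181.  22.  19.] 0.82 264
scene jar_a [214. 182.  24.  19.] 0.73 363
scene jar_a [293. 201.  22.  21.] 0.71 383
scene jar_a [208. 236.  18.  30.] 0.59 474
scene jar_a [252. 165.  22.  18.] 0.57 236
top case [205. 187.  96.  69.] 0.82 5394
top stand [359. 174.  93.  49.] 0.57 1972
top jar_a [436. 244.  21.  28.] 0.95 373
top jar_a [387. 186.  16.  25.] 0.86 301
top jar_a [446. 196.  31.  15.] 0.85 368
top jar_a [375. 120.  21.  21.] 0.74 329
top jar_a [332. 176.  16.  21.] 0.66 257
[591.9 167.7  80. ]
case [597.2 170.3] 6.93076725564489 [np.float64(0.9667206209221884), np.float64(0.9645255516648703)]
case [597.2 170. ] 6.871640018730051 [np.float64(0.9667354689505925), np.float64(0.9648468415898696)]
[ 610.9 -175.9   50. ]
stand [ 623.7 -180.8   30.7] -12.083505376725336 [np.float64(0.8669470827679784), np.float64(0.8630771885708652), np.float64(0.8494602905039431), np.float64(0.8747247952079656)]
stand [ 623.7 -180.8   30.3] -12.217928726962032 [np.float64(0.867350264837702), np.float64(0.8605771600374588), np.float64(0.8501390462457512), np.float64(0.8751748425177324)]
```

View pics/crop1.png

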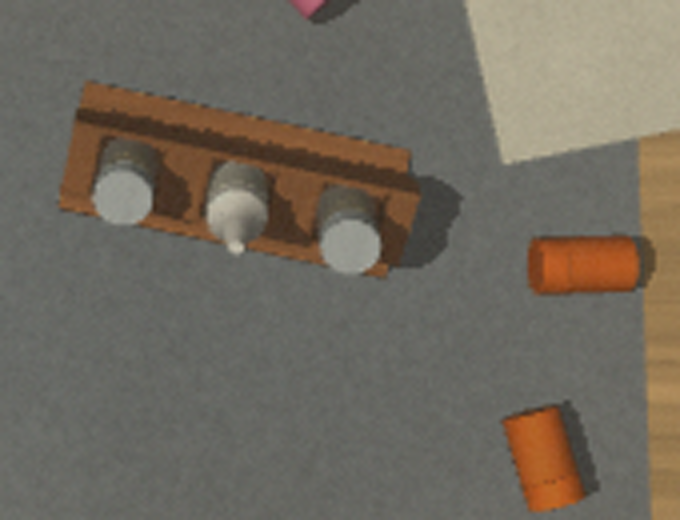

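The crop shows the bottle in the middle pocket and grey-capped jars in both outer ones. The orange pieces at right lie loose on the mat. The fits are case (597,170) yaw 6.9°, and stand (623.7,-180.8) yaw -12.1° with its pocket floor at z≈31 (text says 32). I'm moving now: the shut fingers go under the lip at 45° tilt.

```bash
cat > plan.py <<'E'
from h import *
from scipy.spatial.transform import Rotation as Ro
np.set_printoptions(precision=3,suppress=True)
CASE=(597.2,170.2,6.9); STAND=(623.7,-180.8,-12.1)
def RT(yaw,tilt): return Ro.from_euler('z',yaw,degrees=True)*Ro.from_euler('y',-tilt,degrees=True)*Ro.from_euler('x',180,degrees=True)
def W(f,v):
    c,s=np.cos(np.radians(f[2])),np.sin(np.radians(f[2]));return np.array([f[0]+c*v[0]-s*v[1],f[1]+s*v[0]+c*v[1],v[2]])
def rel(pos,R,s=None):
    s=s or env.state();R0=Ro.from_euler('xyz',s["ee_rot"],degrees=True)
    return (np.array(pos)-s["ee_pos"])/120,(R*R0.inv()).as_rotvec()/1.5
E
python3 - <<'E'
from plan import *
s=env.state()
print(rel((330,350,240),RT(159.4-71.5,0)))
s2=dict(s);s2["ee_pos"]=np.array([330,350,240.]);s2["ee_rot"]=np.array([180,0,159.4-71.5])
p=W(CASE,(-130,0,110));print(p,rel(p,RT(6.9,45),s2))
E
```

```text
(array([ 1.067, -1.57 ,  0.442]), array([-0.   ,  0.   , -0.832]))
[468.142 154.582 110.   ] (array([ 1.151, -1.628, -1.083]), array([ 0.418, -0.384, -0.89 ]))
```

Call:
apply_moves(
  delta_pos=[
    [0.3,-0.3,0.15],
    [0.6,-0.6,0.3],
    [0.9,-0.9,0.4],
    [1,-1,0.45],
    [1,-1,0.45],
    [1,-1,0.45],
    [1,-1,0.45],
    [1,-1,0.45],
    [1,-1,0.45],
    [1,-1,0.45],
  ],
  rot=[
    [0,0,-0.08],
    [0,0,-0.16],
    [0,0,-0.25],
    [0,0,-0.33],
    [0,0,-0.41],
    [0,0,-0.5],
    [0,0,-0.58],
    [0,0,-0.66],
    [0,0,-0.75],
    [0,0,-0.83],
  ],
  hand=[0,0,0,0,0,0,0,0,0,0],
  newtons=10,
)

```text
time_s: 2.38
ee_pos: [322.0, 418.3, 241.1]
ee_rot: [180.0, -0.0, 88.0]
force: [-0.4, 0.5, -0.1]
gripper_width: 27.5
gripper_force: 0.0
```

Call:
apply_moves(
  delta_pos=[
    [0.1,-0.2,0],
    [0.25,-0.4,0],
    [0.4,-0.6,0],
    [0.5,-0.8,-0.1],
    [0.6,-1,-0.2],
    [0.7,-1,-0.3],
    [0.8,-1,-0.3],
    [0.9,-1,-0.3],
    [0.95,-1,-0.3],
    [1,-1,-0.3],
  ],
  rot=[
    [0.03,-0.03,-0.07],
    [0.06,-0.06,-0.14],
    [0.1,-0.09,-0.21],
    [0.13,-0.12,-0.27],
    [0.16,-0.15,-0.34],
    [0.19,-0.18,-0.41],
    [0.23,-0.21,-0.48],
    [0.26,-0.24,-0.55],
    [0.29,-0.27,-0.62],
    [0.32,-0.3,-0.69],
  ],
  hand=[0,0,0,0,0,0,0,0,0,0],
)

```text
time_s: 3.22
ee_pos: [439.5, 296.8, 204.7]
ee_rot: [171.3, -32.7, 34.0]
force: [0.1, -0.9, 0.2]
gripper_width: 0.9
gripper_force: 0.0
```

```bash
python3 - <<'E'
from plan import *
s=env.state();print(s["ee_pos"],s["ee_rot"],s["qpos"],s["gripper_width"])
p=W(CASE,(-115,0,90));print(p,rel(p,RT(6.9,45)))
E
```

```text
[439.454 296.804 204.659] [171.275 -32.681  33.952] [ 41.426  -1.012 120.244 -24.733  31.696 117.846] 0.8747466654294864
[483.033 156.384  90.   ] (array([ 0.363, -1.17 , -0.955]), array([ 0.125, -0.107, -0.249]))
```

Call:
apply_moves(
  delta_pos=[
    [0.05,-0.2,-0.05],
    [0.1,-0.4,-0.1],
    [0.15,-0.6,-0.15],
    [0.2,-0.8,-0.2],
    [0.25,-1,-0.25],
    [0.25,-1,-0.4],
    [0.25,-1,-0.5],
    [0.25,-1,-0.5],
    [0.25,-1,-0.5],
    [0.25,-1,-0.5],
  ],
  rot=[
    [0.03,-0.02,-0.05],
    [0.06,-0.05,-0.12],
    [0.09,-0.08,-0.19],
    [0.125,-0.107,-0.249],
    [0.125,-0.107,-0.249],
    [0.125,-0.107,-0.249],
    [0.125,-0.107,-0.249],
    [0.125,-0.107,-0.249],
    [0.125,-0.107,-0.249],
    [0.125,-0.107,-0.249],
  ],
  hand=[0,0,0,0,0,0,0,0,0,0],
)

```text
time_s: 4.05
ee_pos: [475.6, 156.5, 174.0]
ee_rot: [-178.3, -42.2, 7.9]
force: [-0.7, 0.1, 0.5]
gripper_width: 0.7
gripper_force: 0.0
```

```bash
python3 - <<'E'
from plan import *
s=env.state();print(s["ee_pos"],s["ee_rot"],s["qpos"],s["gripper_width"],s["force"])
for c in ((-110,0,20),(-86,0,20),(-86,0,35)):
  p=W(CASE,c);print(p,rel(p,RT(6.9,45)))
w=viewer.grab_frame("wrist");save(w,"w1.png",None,1)
print(spotter.landmark_of(w,"lid_lip"))
M=np.array(w["mount"]);R0=Ro.from_euler('xyz',s["ee_rot"],degrees=True).as_matrix()
for c in ((-78,0,40),(-78,60,40),(-78,-60,40)):
  x=R0.T@(W(CASE,c)-s["ee_pos"]);x=M[:3,:3].T@(x-M[:3,3]);r=np.hypot(x[0],x[1]);a=np.arctan2(r,x[2])
  K=w["camera_matrix"];print(c,K[0,2]+K[0,0]*a*x[0]/r,K[1,2]+K[1,1]*a*x[1]/r)
E
```

```text
[475.618 156.52  174.031] [-178.339  -42.236    7.923] [ 22.994  -4.018 134.183 -45.891  11.791 146.503] 0.7222840806578967 [-0.652  0.143  0.508]
[487.997 156.985  20.   ] (array([ 0.103,  0.004, -1.284]), array([-0.01 , -0.034, -0.025]))
[511.823 159.868  20.   ] (array([ 0.302,  0.028, -1.284]), array([-0.01 , -0.034, -0.025]))
[511.823 159.868  35.   ] (array([ 0.302,  0.028, -1.159]), array([-0.01 , -0.034, -0.025]))
[{'position': [328.9, 240.7], 'score': 0.75}]
(-78, 0, 40) 325.9546224362083 239.23916381126696
(-78, 60, 40) 274.15716151279656 237.5155809743146
(-78, -60, 40) 378.0540047711021 240.33368391003518
```

View pics/w1.png

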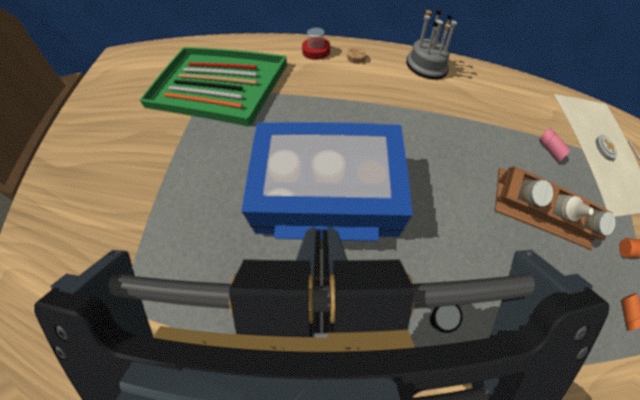

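The wrist view shows the case in front of the gripper, with the lip at about (328,238), within 3 px of my prediction. Tins show through the window at about (285,163), (328,165) and (280,195). Joints 5 and 6 are near their limits, so I'll fit the kinematics and choose a feasible tilt.

```bash
cat > kin.py <<'E'
from plan import *
from scipy.optimize import least_squares
LO=np.array([-177.97,-48.28,12.27,-77.06,2.81,-146.56]);HI=np.array([177.97,115.42,149.76,257.06,150.46,146.56])
def fk(q,g):
    a1,d1,L2,a3,L4,Lt=g[:6];E=lambda ax,a:Ro.from_euler(ax,a,degrees=True)
    R=E('z',q[0]);p=R.apply([a1,0,d1]);R=R*E('y',q[1]);p=p+R.apply([0,0,L2]);R=R*E('y',q[2]-0)
    p=p+R.apply([a3,0,L4]);R=R*E('z',SG[0]*q[3])*E('y',q[4]);R=R*E('z',SG[1]*q[5]+OFF);p=p+R.apply([0,0,Lt]);return p,R
SG=[1,1];OFF=0
D=[([68.297,18.312,89.639,0,72.044,-1.146],[201.9,538.4,187],[180,0,159.4]),
([41.426,-1.012,120.244,-24.733,31.696,117.846],[439.454,296.804,204.659],[171.275,-32.681,33.952]),
([22.994,-4.018,134.183,-45.891,11.791,146.503],[475.6,156.5,174.03],[-178.339,-42.236,7.923])]
def res(g):
    r=[]
    for q,p,e in D:
        P,R=fk(q,g);r+=list(P-p)
    return r
def setup():
    global SG,OFF
    best=None
    for a in(1,-1):
        for b in(1,-1):
            SG=[a,b];OFF=0
            r0=Ro.from_euler('xyz',D[0][2],degrees=True);_,R=fk(D[0][0],[0]*6);OFF=(R.inv()*r0).as_euler('ZYX',degrees=True)[0]
            e=[np.degrees((fk(q,[0]*6)[1].inv()*Ro.from_euler('xyz',w,degrees=True)).magnitude()) for q,p,w in D]
            s=least_squares(res,[0,300,350,0,350,250])
            if best is None or sum(e)<best[0]: best=(sum(e),SG,OFF,s.x,s.cost,e)
    SG,OFF=best[1:3];return best
B=setup();G=B[3]
def ik(p,R,q0):
    f=lambda q:np.r_[fk(q,G)[0]-p,(R.inv()*fk(q,G)[1]).as_rotvec()*200]
    s=least_squares(f,np.clip(q0,LO+.1,HI-.1),bounds=(LO,HI));return s.x,np.abs(s.fun).max()
E
python3 - <<'E'
from kin import *
print(B)
q0=[17,10,125,0,15,100]
for tilt in(30,40):
  for hd in(17,):
    for c in((-110,0,20),(-86,0,20),(-60,0,80),(0,0,140),(44,0,160)):
      q,e=ik(W(CASE,c),RT(hd,tilt),q0);print(tilt,hd,c,q.round(1),round(e,2))
E
```

```text
(np.float64(0.09140642324794929), [1, 1], np.float64(90.04300000419887), array([ 75.633, 135.837, 518.743,  25.266, 361.925, 304.547]), np.float64(75.94218738570585), [np.float64(0.004999999999993439), np.float64(0.04294375224183362), np.float64(0.043462671006122236)])
30 17 (-110, 0, 20) [ 19.3  17.6 134.5 -54.6   2.8 146.6] 12.89
30 17 (-86, 0, 20) [ 18.8  19.4 132.  -55.1   2.8 146.6] 10.25
30 17 (-60, 0, 80) [ 16.8  13.8 126.8   0.6   9.4  89.2] 0.0
30 17 (0, 0, 140) [ 15.6  13.2 113.6   1.8  23.2  87. ] 0.0
30 17 (44, 0, 160) [ 14.8  15.8 105.8   2.3  28.4  86. ] 0.0
40 17 (-110, 0, 20) [ 19.3  16.1 134.4 -54.7   2.8 146.6] 42.09
40 17 (-86, 0, 20) [ 18.7  18.  131.8 -55.2   2.8 146.6] 39.88
40 17 (-60, 0, 80) [ 18.2  13.  130.3 -55.6   2.8 146.6] 17.04
40 17 (0, 0, 140) [ 15.4  11.9 122.2   9.9   6.   78.9] 0.0
40 17 (44, 0, 160) [ 14.6  14.1 114.5   7.7  11.5  80.5] 0.0
```

```bash
python3 - <<'E'
from kin import *
print(np.array(res(G)))
q0=[17,10,125,0,15,90]
for tilt in(18,22,26):
  a=np.radians(tilt);u=np.array([np.cos(a),0,np.sin(a)]);d=np.array([np.sin(a),0,-np.cos(a)])
  for th in(0,.2,.5,1,1.5):
    E=np.array([62-140*np.cos(th),0,38+140*np.sin(th)])
    dep=7; c=E+d*dep/np.sin(a)-16*u
    q,e=ik(W(CASE,c),RT(16.5,tilt),q0);print(tilt,th,c,"low corner z",(c-16*u)[2],q.round(1),round(e,2))
E
```

```text
[10.793 -4.008  1.18  -1.42   0.442 -2.322  1.622 -2.53   1.142]
18 0 [-86.217   0.     11.512] low corner z 6.567671419774908 [ 17.5  21.5 125.5  -1.2  15.   92.1] 0.0
18 0.2 [-83.426   0.     39.326] low corner z 34.38137773108349 [ 17.5  18.4 123.1  -0.9  20.5  91.7] 0.0
18 0.5 [-69.078   0.     78.632] low corner z 73.68724682436333 [ 17.1  15.4 118.1  -0.4  28.5  90.9] 0.0
18 1 [-21.859   0.    129.318] low corner z 124.37360929288043 [ 16.2  15.5 107.2   0.2  39.3  89.5] 0.0
18 1.5 [ 43.88    0.    151.161] low corner z 146.21696954434256 [15.1 20.4 95.7  0.6 46.  88.2] 0.0
22 0 [-85.835   0.     14.681] low corner z 8.686981036776746 [ 17.6  20.7 128.6  -2.6   8.7  93.6] 0.0
22 0.2 [-83.044   0.     42.494] low corner z 36.50068734808532 [ 17.5  17.3 126.2  -1.5  14.5  92.3] 0.0
22 0.5 [-68.697   0.     81.8  ] low corner z 75.80655644136516 [ 17.2  14.1 121.1  -0.6  22.8  91.2] 0.0
22 1 [-21.477   0.    132.487] low corner z 126.49291890988226 [ 16.2  13.9 110.3   0.2  33.8  89.5] 0.0
22 1.5 [ 44.262   0.    154.33 ] low corner z 148.33627916134438 [15.1 18.7 99.   0.8 40.3 88. ] 0.0
26 0 [-85.381   0.     16.634] low corner z 9.619996411694448 [ 17.7  20.3 131.3 -11.6   2.8 102.6] 1.37
26 0.2 [-82.59    0.     44.448] low corner z 37.43370272300302 [ 17.5  16.7 129.3  -3.3   7.9  94.2] 0.0
26 0.5 [-68.242   0.     83.754] low corner z 76.73957181628288 [ 17.2  13.2 124.2  -1.   16.6  91.6] 0.0
26 1 [-21.023   0.    134.44 ] low corner z 127.42593428479998 [ 16.1  12.7 113.5   0.3  27.9  89.3] 0.0
26 1.5 [ 44.716   0.    156.283] low corner z 149.2692945362621 [ 15.   17.3 102.4   1.2  34.3  87.7] 0.0
```

```bash
python3 - <<'E'
from plan import *
R=RT(17,22)
print(rel(W(CASE,(-116,0,45)),R),rel(W(CASE,(-116,0,14.5)),R))
s=dict(env.state());s["ee_rot"]=R.as_euler('xyz',degrees=True);s["ee_pos"]=W(CASE,(-116,0,14.5))
print("fwd",rel(W(CASE,(-86,0,14.5)),R,s)[0]);s["ee_pos"]=W(CASE,(-86,0,14.5))
a=np.radians(22);u=np.array([np.cos(a),0,np.sin(a)]);d=np.array([np.sin(a),0,-np.cos(a)])
for th in np.arange(.1,1.75,.08):
  E=np.array([62-140*np.cos(th),0,38+140*np.sin(th)]);print(round(th,2),rel(W(CASE,E+d*7/np.sin(a)-16*u),R,s)[0].round(2).tolist())
E
```

```text
(array([ 0.054, -0.003, -1.076]), array([-0.067,  0.227,  0.094])) (array([ 0.054, -0.003, -1.33 ]), array([-0.067,  0.227,  0.094]))
fwd [0.248 0.03  0.   ]
0.1 [0.01, 0.0, 0.12]
0.18 [0.02, 0.0, 0.21]
0.26 [0.04, 0.0, 0.3]
0.34 [0.07, 0.01, 0.39]
0.42 [0.1, 0.01, 0.48]
0.5 [0.14, 0.02, 0.56]
0.58 [0.19, 0.02, 0.64]
0.66 [0.24, 0.03, 0.72]
0.74 [0.3, 0.04, 0.79]
0.82 [0.37, 0.04, 0.85]
0.9 [0.44, 0.05, 0.92]
0.98 [0.51, 0.06, 0.97]
1.06 [0.59, 0.07, 1.02]
1.14 [0.68, 0.08, 1.06]
1.22 [0.76, 0.09, 1.1]
1.3 [0.85, 0.1, 1.13]
1.38 [0.94, 0.11, 1.15]
1.46 [1.03, 0.12, 1.16]
1.54 [1.12, 0.14, 1.17]
1.62 [1.22, 0.15, 1.17]
1.7 [1.31, 0.16, 1.16]
```

Call:
apply_moves(
  delta_pos=[
    [0.02,0,-0.05],
    [0.03,0,-0.1],
    [0.05,0,-0.2],
    [0.05,0,-0.35],
    [0.05,0,-0.5],
    [0.05,0,-0.65],
    [0.05,0,-0.8],
    [0.05,0,-0.9],
    [0.05,0,-1],
    [0.05,0,-1],
  ],
  rot=[
    [-0.02,0.07,0.03],
    [-0.04,0.13,0.05],
    [-0.05,0.19,0.08],
    [-0.067,0.227,0.094],
    [-0.067,0.227,0.094],
    [-0.067,0.227,0.094],
    [-0.067,0.227,0.094],
    [-0.067,0.227,0.094],
    [-0.067,0.227,0.094],
    [-0.067,0.227,0.094],
  ],
  hand=[0,0,0,0,0,0,0,0,0,0],
)

```text
time_s: 4.98
ee_pos: [479.5, 155.9, 51.2]
ee_rot: [180.0, -21.6, 17.0]
force: [-0.9, -0.6, -0.0]
gripper_width: 0.5
gripper_force: 0.0
```

```bash
python3 - <<'E'
from plan import *
s=env.state();print(s["ee_pos"],s["ee_rot"],s["qpos"],s["force"])
print(rel(W(CASE,(-116,0,14.5)),RT(17,22)))
E
```

```text
[479.546 155.864  51.204] [179.968 -21.627  17.013] [ 16.617  11.4   127.79    0.347  19.184  89.304] [-0.884 -0.555 -0.025]
(array([ 0.021,  0.003, -0.306]), array([ 0.002, -0.004, -0.   ]))
```

Call:
apply_moves(
  delta_pos=[
    [0.02,0,-0.1],
    [0.02,0,-0.2],
    [0.02,0,-0.3],
    [0.02,0,-0.3],
    [0.1,0.01,-0.3],
    [0.18,0.02,-0.3],
    [0.27,0.03,-0.3],
    [0.27,0.03,-0.3],
  ],
  rot=[
    [0,0,0],
    [0,0,0],
    [0,0,0],
    [0,0,0],
    [0,0,0],
    [0,0,0],
    [0,0,0],
    [0,0,0],
  ],
  hand=[0,0,0,0,0,0,0,0],
)

```text
time_s: 5.65
ee_pos: [518.2, 160.3, 19.5]
ee_rot: [180.0, -22.3, 16.9]
force: [0.5, 0.4, 0.5]
gripper_width: 0.2
gripper_force: 0.0
```

```bash
python3 - <<'E'
from plan import *
s=env.state();print(s["ee_pos"],s["ee_rot"],s["qpos"],s["force"])
print(rel(W(CASE,(-86,0,14.5)),RT(17,22)))
E
```

```text
[518.159 160.297  19.471] [179.957 -22.272  16.925] [ 15.69   17.375 126.081   1.724  14.283  87.186] [0.496 0.417 0.491]
(array([-0.053, -0.004, -0.041]), array([-0.   ,  0.003,  0.001]))
```

Call:
apply_moves(
  delta_pos=[
    [-0.01,0,0.08],
    [0,0,0.15],
    [0.01,0,0.22],
    [0.03,0,0.3],
    [0.06,0.01,0.38],
    [0.06,0.01,0.38],
  ],
  rot=[
    [0,0,0],
    [0,0,0],
    [0,0,0],
    [0,0,0],
    [0,0,0],
    [0,0,0],
  ],
  hand=[0,0,0,0,0,0],
)

```text
time_s: 6.15
ee_pos: [523.4, 161.1, 65.8]
ee_rot: [180.0, -22.2, 16.9]
force: [0.6, -0.8, 0.2]
gripper_width: 0.5
gripper_force: 0.0
```

```bash
python3 - <<'E'
from plan import *
s=env.state();print(s["ee_pos"],s["ee_rot"],s["force"])
w=viewer.grab_frame("wrist");save(w,"w2.png",None,1)
E
```

```text
[523.441 161.122  65.82 ] [179.958 -22.25   16.934] [ 0.566 -0.803  0.209]
```

View pics/w2.png

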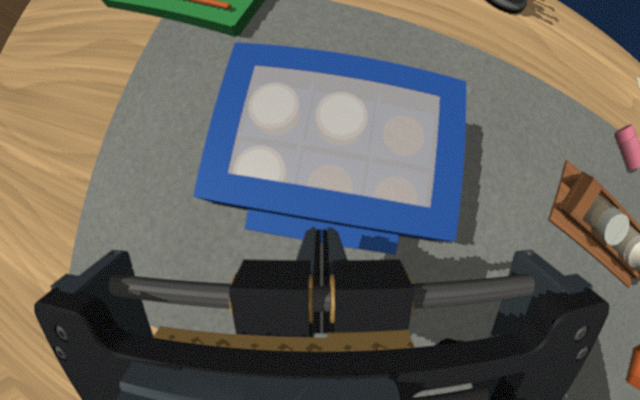

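The picture shows the lid apparently still shut, with the finger over the lip at (322,235). I'll check the lip corners (247,228) and (398,247) against the shut-lid prediction. The empty cells look to be the near-middle, near-right and far-right ones, where the felt discs show.

```bash
cat >> plan.py <<'E'
def wproj(w,s,X):
    M=np.array(w["mount"]);R0=Ro.from_euler('xyz',s["ee_rot"],degrees=True).as_matrix();K=w["camera_matrix"]
    x=M[:3,:3].T@(R0.T@(np.array(X)-s["ee_pos"])-M[:3,3]);r=np.hypot(x[0],x[1]);a=np.arctan2(r,x[2])
    return np.array([K[0,2]+K[0,0]*a*x[0]/r,K[1,2]+K[1,1]*a*x[1]/r])
E
python3 - <<'E'
from plan import *
s=env.state();w=viewer.grab_frame("wrist")
for c in((-78,60,40),(-78,60,44),(-78,-60,40),(-78,-60,44),(-62,91.75,80),(-62,-91.75,80),(62,-91.75,80),(62,91.75,80)): print(c,wproj(w,s,W(CASE,c)).round(0))
x=lambda v:s["ee_pos"]+Ro.from_euler('xyz',s["ee_rot"],degrees=True).apply(v)
for v in((0,0,0),(16,0,0),(-16,0,0),(0,13,0),(0,0,-19),(16,0,-19),(16,13,-60)): print(v,wproj(w,s,x(v)).round(0),x(v))
save(w,"w2c.png",(190,190,450,290),3)
E
```

```text
(-78, 60, 40) [245. 226.]
(-78, 60, 44) [244. 225.]
(-78, -60, 40) [396. 252.]
(-78, -60, 44) [397. 252.]
(-62, 91.75, 80) [192. 192.]
(-62, -91.75, 80) [456. 239.]
(62, -91.75, 80) [468.  78.]
(62, 91.75, 80) [235.  38.]
(0, 0, 0) [321. 237.] [522.21  160.767  64.563]
(16, 0, 0) [321. 215.] [536.391 165.084  70.584]
(-16, 0, 0) [321. 258.] [508.028 156.449  58.542]
(0, 13, 0) [340. 237.] [525.993 148.329  64.571]
(0, 0, -19) [321. 249.] [515.366 158.697  82.166]
(16, 0, -19) [321. 225.] [529.547 163.014  88.187]
(16, 13, -60) [348. 254.] [518.562 146.11  126.181]
```

View pics/w2c.png

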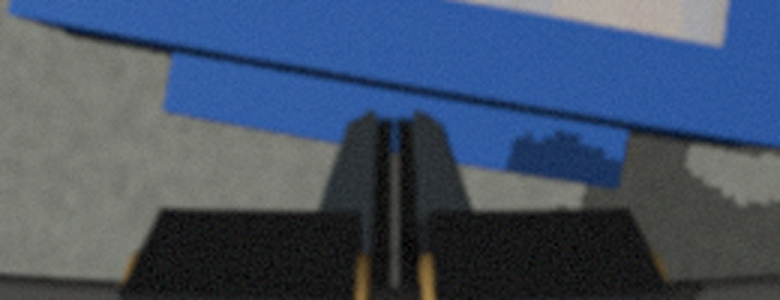

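The crop shows the lid still shut and tapered fingertips about 13 mm wide at (321,228), lying over the lip. A 22° tilt makes the finger face nearly vertical, so it slid past. I need about 60° of tilt, which means the wrist branch with j4≈180.

```bash
python3 - <<'E'
from kin import *
s=env.state()
for c in((-120,0,160),(-116,0,22),(-80,0,22),(-20,0,130),(44,0,165)):
  for t in(50,60):
    q,e=ik(W(CASE,c),RT(14,t),[16,5,125,180,25,-85]);print(c,t,q.round(1),round(e,2))
qs,_=ik(W(CASE,(-120,0,175)),RT(17,22),s["qpos"]);qe,_=ik(W(CASE,(-120,0,150)),RT(14,58),[16,5,125,180,25,-85])
print(qs,qe)
for k in np.linspace(0,1,13):
  q=qs+(qe-qs)*k; P,R=fk(q,G); print(round(k,2),q[[0,1,2,4]].round(0),P.round(0),R.apply([0,0,1]).round(2))
E
```

```text
(-120, 0, 160) 50 [  21.5   -1.2  142.6  207.5   12.6 -112.1] 0.0
(-120, 0, 160) 60 [ 22.5   3.  149.8 194.1  32.  -97.6] 4.52
(-116, 0, 22) 50 [ 21.6  25.3 149.8 189.3  40.2 -91.8] 17.13
(-116, 0, 22) 60 [ 23.5  27.4 149.8 192.9  46.  -92.6] 39.13
(-80, 0, 22) 50 [ 19.7  30.7 149.8 185.7  50.  -90. ] 1.67
(-80, 0, 22) 60 [ 20.9  33.6 149.8 187.9  56.9 -90.2] 22.48
(-20, 0, 130) 50 [ 17.6  12.7 133.9 189.6  16.8 -96.9] 0.0
(-20, 0, 130) 60 [ 17.9  17.8 141.6 185.4  39.4 -92.2] 0.0
(44, 0, 165) 50 [  16.    13.8  122.5  194.     6.4 -102.7] 0.0
(44, 0, 165) 60 [ 16.2  16.5 130.1 184.2  26.6 -92.7] 0.0
[ 18.356   0.944 117.976  -0.806  39.088  91.84 ] [ 22.329   4.219 149.76  193.627  31.534 -97.171]
0.0 [ 18.   1. 118.  39.] [478. 156. 175.] [ 0.36  0.11 -0.93]
0.08 [ 19.   1. 121.  38.] [445. 204. 161.] [ 0.28  0.27 -0.92]
0.17 [ 19.   1. 123.  38.] [421. 249. 159.] [ 0.23  0.42 -0.88]
0.25 [ 19.   2. 126.  37.] [407. 287. 167.] [ 0.21  0.55 -0.81]
0.33 [ 20.   2. 129.  37.] [403. 317. 180.] [ 0.23  0.65 -0.72]
0.42 [ 20.   2. 131.  36.] [409. 336. 195.] [ 0.29  0.72 -0.63]
0.5 [ 20.   3. 134.  35.] [423. 343. 208.] [ 0.37  0.75 -0.55]
0.58 [ 21.   3. 137.  35.] [441. 337. 216.] [ 0.47  0.74 -0.48]
0.67 [ 21.   3. 139.  34.] [460. 319. 218.] [ 0.58  0.69 -0.44]
0.75 [ 21.   3. 142.  33.] [477. 290. 212.] [ 0.67  0.6  -0.43]
0.83 [ 22.   4. 144.  33.] [488. 251. 198.] [ 0.75  0.49 -0.44]
0.92 [ 22.   4. 147.  32.] [489. 206. 177.] [ 0.8   0.35 -0.48]
1.0 [ 22.   4. 150.  32.] [479. 156. 151.] [ 0.82  0.2  -0.54]
```

```bash
python3 - <<'E'
from kin import *
q00=env.state()["qpos"]
def path(h,t,roll,seeds):
    R=RT(h,t)*Ro.from_euler('z',roll,degrees=True);out=[]
    for sd in seeds:
        q=np.array(sd,float);ok=True;qs=[]
        for c in((-120,10,130),(-120,10,22),(-80,10,22),(-55,10,90),(-20,10,130),(30,10,160)):
            q,e=ik(W(CASE,c),R,q)
            if e>.5: ok=False;break
            qs.append(q)
        if ok:
            m=min(np.minimum(np.array(qs)-LO,HI-np.array(qs)).min(0)[[2,3,4,5]]);out.append((round(m,1),qs))
    return max(out,key=lambda o:o[0]) if out else None
seeds=[[25,5,120,60,40,40],[25,5,120,-50,40,100],[20,5,120,120,30,-40],[25,5,120,30,40,-90]]
for t in(50,58):
  for h in(0,-15,-30,-45):
    for roll in(0,180):
      r=path(h,t,roll,seeds)
      if r: print(t,h,roll,r[0],*[q.round(0).tolist() for q in (r[1][0],r[1][2],r[1][5])])
E
```

```text
50 -45 180 3.7 [47.0, 20.0, 122.0, -61.0, 61.0, 44.0] [44.0, 35.0, 123.0, -73.0, 53.0, 61.0] [37.0, 27.0, 101.0, -60.0, 61.0, 27.0]
```

```bash
python3 - <<'E'
from kin import *
exec('''
def path(h,t,roll,seeds):
    R=RT(h,t)*Ro.from_euler('z',roll,degrees=True);out=[]
    for sd in seeds:
        q=np.array(sd,float);ok=True;qs=[]
        for c in((-120,0,130),(-120,0,22),(-80,0,22),(-55,0,90),(-20,0,130),(30,0,160)):
            q,e=ik(W(CASE,c),R,q)
            if e>.5: ok=False;break
            qs.append(q)
        if ok:
            m=min(np.minimum(np.array(qs)-LO,HI-np.array(qs)).min(0)[[2,3,4,5]]);out.append((round(m,1),qs))
    return max(out,key=lambda o:o[0]) if out else None
''')
seeds=[[-5,5,120,90,50,40],[-5,5,120,70,50,0],[-5,5,120,120,50,-60],[0,5,120,90,40,-120]]
for t in(45,52,60):
  for h in(35,45,55,65,75):
    for roll in(0,180):
      r=path(h,t,roll,seeds)
      if r: print(t,h,roll,r[0],*[q.round(0).tolist() for q in (r[1][0],r[1][2],r[1][5])])
E
```

```text
45 45 0 3.2 [1.0, 6.0, 137.0, 88.0, 30.0, -33.0] [1.0, 27.0, 140.0, 126.0, 37.0, -76.0] [3.0, 16.0, 115.0, 69.0, 31.0, -9.0]
45 55 0 7.7 [-3.0, 9.0, 134.0, 77.0, 38.0, -33.0] [-2.0, 28.0, 136.0, 107.0, 38.0, -69.0] [-0.0, 19.0, 111.0, 64.0, 40.0, -13.0]
45 65 0 12.8 [-6.0, 12.0, 129.0, 69.0, 46.0, -35.0] [-5.0, 30.0, 131.0, 90.0, 42.0, -62.0] [-2.0, 22.0, 106.0, 59.0, 49.0, -17.0]
45 75 0 18.4 [-7.0, 15.0, 125.0, 61.0, 53.0, -36.0] [-6.0, 31.0, 125.0, 76.0, 46.0, -57.0] [-3.0, 25.0, 101.0, 55.0, 58.0, -21.0]
52 55 0 4.4 [-7.0, 12.0, 138.0, 91.0, 44.0, -51.0] [-5.0, 33.0, 139.0, 114.0, 48.0, -81.0] [-3.0, 20.0, 115.0, 79.0, 43.0, -29.0]
52 65 0 10.5 [-9.0, 15.0, 133.0, 79.0, 51.0, -48.0] [-8.0, 34.0, 133.0, 97.0, 49.0, -73.0] [-5.0, 23.0, 110.0, 70.0, 52.0, -29.0]
52 75 0 16.9 [-10.0, 18.0, 127.0, 69.0, 57.0, -47.0] [-9.0, 35.0, 127.0, 82.0, 52.0, -67.0] [-6.0, 27.0, 104.0, 63.0, 61.0, -30.0]
60 55 0 1.4 [-10.0, 17.0, 142.0, 102.0, 54.0, -67.0] [-9.0, 40.0, 142.0, 117.0, 61.0, -92.0] [-5.0, 23.0, 120.0, 93.0, 49.0, -45.0]
60 55 180 1.4 [-10.0, 17.0, 142.0, 102.0, 54.0, 113.0] [-9.0, 40.0, 142.0, 117.0, 61.0, 88.0] [-5.0, 23.0, 120.0, 93.0, 49.0, 135.0]
60 65 0 8.6 [-13.0, 20.0, 136.0, 88.0, 58.0, -62.0] [-11.0, 39.0, 135.0, 101.0, 59.0, -84.0] [-7.0, 26.0, 113.0, 81.0, 57.0, -42.0]
60 65 180 8.3 [-13.0, 20.0, 136.0, 88.0, 58.0, 118.0] [-11.0, 39.0, 135.0, 101.0, 59.0, 96.0] [-7.0, 26.0, 113.0, 81.0, 57.0, 138.0]
60 75 0 15.8 [-14.0, 23.0, 130.0, 76.0, 63.0, -59.0] [-12.0, 40.0, 128.0, 86.0, 60.0, -76.0] [-8.0, 29.0, 106.0, 72.0, 65.0, -40.0]
60 75 180 6.3 [-14.0, 23.0, 130.0, 76.0, 63.0, 121.0] [-12.0, 40.0, 128.0, 86.0, 60.0, 104.0] [-8.0, 29.0, 106.0, 72.0, 65.0, 140.0]
```

```bash
python3 - <<'E'
from kin import *
s=env.state();q=s["qpos"];h,t=65,58
R0=Ro.from_euler('xyz',s["ee_rot"],degrees=True);R1=RT(h,t);rv=(R1*R0.inv()).as_rotvec()
p0=s["ee_pos"];p1=W(CASE,(-125,-50,150));p2=W(CASE,(-125,-50,20))
print(p0,s["ee_rot"],(p1-p0)/120,rv/1.5,np.degrees(np.linalg.norm(rv)))
for k in np.linspace(0,1,9):
    q,e=ik(p0+(p1-p0)*min(1,2*k),Ro.from_rotvec(rv*k)*R0,q);print(round(k,2),q.round(0),round(e,1))
for c in((-125,-48,20),(-76,-48,20),(-70,-48,17),(-55,-48,90),(-20,-48,130),(30,-48,160),(60,-48,160)):
    q,e=ik(W(CASE,c),R1,q);print(c,q.round(0),round(e,1))
E
```

```text
[521.083 160.486  63.49 ] [179.963 -21.963  16.939] [-0.35  -0.458  0.721] [ 0.283 -0.326  0.541] 59.44135884352333
0.0 [ 17.  15. 124.  -0.  19.  91.] 0.0
0.12 [ 13.  11. 127.  21.  17.  62.] 0.0
0.25 [  7.   8. 129.  42.  20.  32.] 0.0
0.38 [  1.   5. 131.  56.  26.  10.] 0.0
0.5 [ -6.   3. 131.  62.  35.  -5.] 0.0
0.62 [-10.   5. 133.  70.  41. -21.] 0.0
0.75 [-14.   9. 133.  75.  47. -34.] 0.0
0.88 [-17.  13. 133.  76.  54. -45.] 0.0
1.0 [-19.  17. 132.  76.  60. -53.] 0.0
(-125, -48, 20) [-19.  38. 139.  94.  58. -86.] 0.0
(-76, -48, 20) [-16.  38. 132.  93.  57. -78.] 0.0
(-70, -48, 17) [-16.  39. 131.  93.  57. -78.] 0.0
(-55, -48, 90) [-15.  29. 126.  84.  57. -61.] 0.0
(-20, -48, 130) [-14.  26. 119.  79.  58. -49.] 0.0
(30, -48, 160) [-12.  26. 110.  75.  59. -39.] 0.0
(60, -48, 160) [-11.  28. 106.  74.  59. -36.] 0.0
```

Feasible. I'll lift off and reorient over 10 rows.

Call:
apply_moves(
  delta_pos=[
    [-0.1,0,0.2],
    [-0.2,-0.05,0.4],
    [-0.3,-0.1,0.6],
    [-0.35,-0.2,0.72],
    [-0.35,-0.3,0.72],
    [-0.35,-0.4,0.72],
    [-0.35,-0.46,0.72],
    [-0.35,-0.46,0.72],
    [-0.35,-0.46,0.72],
    [-0.35,-0.46,0.72],
  ],
  rot=[
    [0.02,-0.02,0.03],
    [0.04,-0.05,0.08],
    [0.07,-0.08,0.13],
    [0.1,-0.11,0.19],
    [0.13,-0.15,0.25],
    [0.16,-0.19,0.31],
    [0.19,-0.22,0.37],
    [0.22,-0.26,0.43],
    [0.25,-0.29,0.49],
    [0.283,-0.326,0.541],
  ],
  hand=[0,0,0,0,0,0,0,0,0,0],
)

```text
time_s: 7.08
ee_pos: [477.3, 105.8, 148.2]
ee_rot: [-173.9, -42.2, 42.5]
force: [-0.2, -0.1, -0.4]
gripper_width: 0.6
gripper_force: 0.0
```

```bash
python3 - <<'E'
from plan import *
s=env.state();print(s["ee_pos"],s["ee_rot"],s["qpos"],s["force"])
print(rel(W(CASE,(-125,-50,100)),RT(65,58)),rel(W(CASE,(-110,-48,20)),RT(65,58)))
E
```

```text
[477.261 105.769 148.164] [-173.859  -42.198   42.507] [-16.864   5.838 129.381  61.424  45.762 -17.12 ] [-0.24  -0.096 -0.413]
(array([ 0.015, -0.002, -0.401]), array([ 0.121, -0.146,  0.205])) (array([ 0.138,  0.03 , -1.068]), array([ 0.121, -0.146,  0.205]))
```

Call:
apply_moves(
  delta_pos=[
    [0,0,0],
    [0,0,0],
    [0,0,0],
    [0,0,0],
    [0,0,-0.15],
    [0,0,-0.35],
    [0,0,-0.55],
    [0,0,-0.75],
    [0,0,-0.85],
    [0,0,-0.85],
  ],
  rot=[
    [0.03,-0.035,0.05],
    [0.06,-0.07,0.1],
    [0.09,-0.11,0.15],
    [0.121,-0.146,0.205],
    [0.121,-0.146,0.205],
    [0.121,-0.146,0.205],
    [0.121,-0.146,0.205],
    [0.121,-0.146,0.205],
    [0.121,-0.146,0.205],
    [0.121,-0.146,0.205],
  ],
  hand=[0,0,0,0,0,0,0,0,0,0],
)

```text
time_s: 7.92
ee_pos: [476.1, 106.3, 43.0]
ee_rot: [-179.0, -57.7, 64.1]
force: [0.3, -0.2, -0.0]
gripper_width: 0.9
gripper_force: 0.0
```

```bash
python3 - <<'E'
from plan import *
s=env.state();print(s["ee_pos"],s["ee_rot"],s["qpos"],s["force"])
for c in((-125,-50,19),(-71,-48,19)): print(W(CASE,c),rel(W(CASE,c),RT(65,58)))
w=viewer.grab_frame("scene");print(spotter.trace(w,"loupe")[:1][0]["box"] if spotter.trace(w,"loupe") else 0)
t=viewer.grab_frame("top")
cv2.imwrite("pics/c3.png",np.vstack([cv2.resize(w["pixels"][150:310,300:520,::-1],(660,480))]))
E
```

```text
[476.144 106.32   43.042] [-179.049  -57.702   64.057] [-28.027  31.181 134.166  77.9    59.676 -72.385] [ 0.347 -0.157 -0.046]
[479.112 105.545  19.   ] (array([ 0.025, -0.006, -0.2  ]), array([ 0.001, -0.007,  0.002]))
[532.481 114.018  19.   ] (array([ 0.469,  0.064, -0.2  ]), array([ 0.001, -0.007,  0.002]))
0
```

View pics/c3.png

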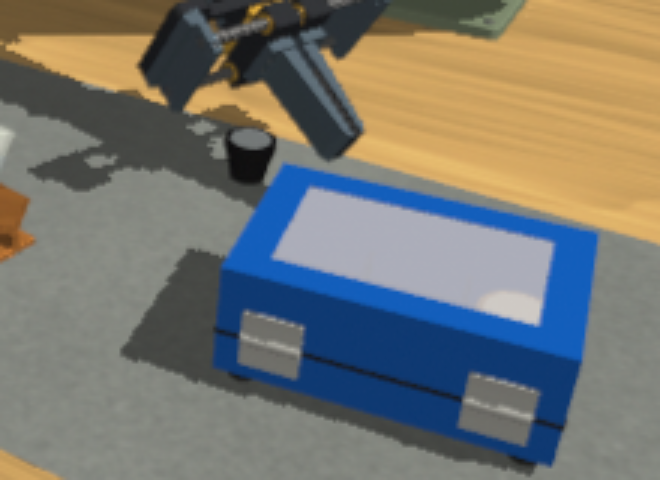

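The crop shows the gripper in front of the case and the loupe at crop (250,155) close under its body. I'll check that clearance before lowering further.

```bash
python3 - <<'E'
from plan import *
t=viewer.grab_frame("top");s=env.state()
L=atz(t,(279,248),32);print("loupe top",L, atz(t,(278,250),0))
w=viewer.grab_frame("scene");print(atz(w,(300+250/3,150+170/3),12))
R=RT(65,58)
for c in((-125,-50,19),(-71,-48,19),(-71,-30,19),(-71,-15,19)):
  p=W(CASE,c);print(c,p)
  for b in((38,89),(38,-89),(-38,89),(-38,-89)):
    print("   ",(p+R.apply([b[0],b[1],-79])).round(0),(p+R.apply([b[0],b[1],-200])).round(0))
E
```

```text
loupe top [450.455   7.041  32.   ] [444.353  12.221   0.   ]
[460.562  16.711  12.   ]
(-125, -50, 19) [479.112 105.545  19.   ]
    [540.  25.  93.] [497. -68. 157.]
    [379. 101.  93.] [335.   8. 157.]
    [523. -11.  29.] [ 480. -104.   93.]
    [362.  64.  29.] [318. -29.  93.]
(-71, -48, 19) [532.481 114.018  19.   ]
    [593.  34.  93.] [550. -59. 157.]
    [432. 109.  93.] [389.  16. 157.]
    [576.  -3.  29.] [533. -96.  93.]
    [415.  73.  29.] [372. -20.  93.]
(-71, -30, 19) [530.318 131.888  19.   ]
    [591.  52.  93.] [548. -41. 157.]
    [430. 127.  93.] [386.  34. 157.]
    [574.  15.  29.] [531. -78.  93.]
    [413.  91.  29.] [369.  -2.  93.]
(-71, -15, 19) [528.516 146.779  19.   ]
    [589.  67.  93.] [546. -26. 157.]
    [428. 142.  93.] [385.  49. 157.]
    [572.  30.  29.] [529. -63.  93.]
    [411. 105.  29.] [368.  12.  93.]
```

```bash
python3 - <<'E'
from plan import *
for c in((-92,-38,43),(-92,-38,19),(-71,-38,19)): print(rel(W(CASE,c),RT(65,58)))
E
```

```text
(array([ 0.272,  0.129, -0.03 ]), array([ 0.002, -0.001,  0.001]))
(array([ 0.272,  0.129, -0.23 ]), array([ 0.002, -0.001,  0.001]))
(array([ 0.446,  0.15 , -0.23 ]), array([ 0.002, -0.001,  0.001]))
```

Call:
apply_moves(
  delta_pos=[
    [0.1,0.05,0],
    [0.2,0.1,0],
    [0.27,0.13,0],
    [0.27,0.13,0],
    [0.27,0.13,-0.08],
    [0.27,0.13,-0.16],
    [0.27,0.13,-0.23],
    [0.27,0.13,-0.23],
  ],
  rot=[
    [0,0,0],
    [0,0,0],
    [0,0,0],
    [0,0,0],
    [0,0,0],
    [0,0,0],
    [0,0,0],
    [0,0,0],
  ],
  hand=[0,0,0,0,0,0,0,0],
)

```text
time_s: 8.83
ee_pos: [509.1, 121.6, 17.4]
ee_rot: [-179.6, -57.7, 64.5]
force: [-0.8, -0.7, -0.0]
gripper_width: 0.2
gripper_force: 0.0
```

```bash
python3 - <<'E'
from plan import *
s=env.state();print(s["ee_pos"],s["ee_rot"],s["force"],s["qpos"])
c=W(CASE,(-71,-38,19));print(rel(c,RT(65,58)))
E
```

```text
[509.068 121.614  17.37 ] [-179.566  -57.737   64.526] [-0.841 -0.708 -0.038] [-23.996  35.33  131.813  82.928  58.427 -74.589]
(array([0.185, 0.019, 0.014]), array([ 0.002, -0.004,  0.001]))
```

Call:
apply_moves(
  delta_pos=[
    [0.09,0.01,0],
    [0.18,0.02,0],
    [0.18,0.02,0],
    [0.18,0.02,0.08],
    [0.19,0.02,0.16],
    [0.2,0.02,0.25],
    [0.22,0.02,0.34],
    [0.25,0.03,0.43],
    [0.28,0.03,0.5],
    [0.28,0.03,0.5],
  ],
  rot=[
    [0,0,0],
    [0,0,0],
    [0,0,0],
    [0,0,0],
    [0,0,0],
    [0,0,0],
    [0,0,0],
    [0,0,0],
    [0,0,0],
    [0,0,0],
  ],
  hand=[0,0,0,0,0,0,0,0,0,0],
)

```text
time_s: 9.67
ee_pos: [543.8, 126.0, 80.6]
ee_rot: [179.9, -57.9, 65.2]
force: [-5.3, -0.7, 2.3]
gripper_width: 0.1
gripper_force: 2.7
```

```bash
python3 - <<'E'
from plan import *
s=env.state();print(s["ee_pos"],s["ee_rot"],s["force"],s["qpos"])
d=s["ee_pos"]-np.array([*CASE[:2],0]);c,n=np.cos(np.radians(6.9)),np.sin(np.radians(6.9));print("case",c*d[0]+n*d[1],-n*d[0]+c*d[1],d[2])
w=viewer.grab_frame("scene");a=w["pixels"][150:310,300:520,::-1]
cv2.imwrite("pics/c4.png",cv2.resize(a,(660,480)))
E
```

```text
[543.794 125.968  80.601] [179.867 -57.877  65.188] [-5.273 -0.704  2.324] [-21.705  28.562 125.724  77.512  60.    -60.071]
case -58.33332227220855 -37.49540625701667 80.60107634354262
```

View pics/c4.png

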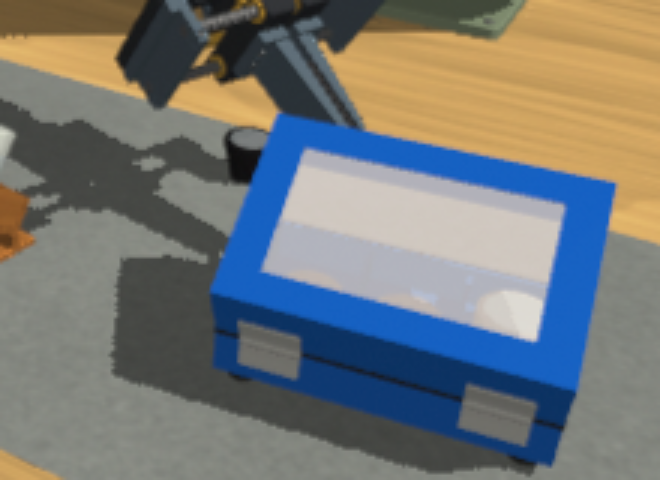

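The crop shows the lid clearly rising on the finger. I'll continue the arc past the balance point.

Call:
apply_moves(
  delta_pos=[
    [0.05,0.01,0.1],
    [0.12,0.01,0.2],
    [0.19,0.02,0.29],
    [0.28,0.03,0.37],
    [0.36,0.04,0.44],
    [0.46,0.06,0.51],
    [0.57,0.07,0.56],
    [0.67,0.08,0.61],
    [0.78,0.09,0.64],
    [0.9,0.11,0.66],
  ],
  rot=[
    [0,0,0],
    [0,0,0],
    [0,0,0],
    [0,0,0],
    [0,0,0],
    [0,0,0],
    [0,0,0],
    [0,0,0],
    [0,0,0],
    [0,0,0],
  ],
  hand=[0,0,0,0,0,0,0,0,0,0],
)

```text
time_s: 10.55
ee_pos: [652.8, 138.5, 158.1]
ee_rot: [-179.9, -57.8, 64.7]
force: [-0.1, 0.6, 0.5]
gripper_width: 0.7
gripper_force: 0.1
```

Call:
apply_moves(
  delta_pos=[
    [0.1,0.01,0],
    [0.2,0.02,0],
    [0.2,0.02,0],
  ],
  rot=[
    [0,0,0],
    [0,0,0],
    [0,0,0],
  ],
  hand=[0,0,0],
)

```text
time_s: 10.8
ee_pos: [678.1, 140.8, 157.7]
ee_rot: [180.0, -57.8, 64.8]
force: [0.7, -0.1, 0.2]
gripper_width: -0.0
gripper_force: 0.0
```

```bash
python3 - <<'E'
from plan import *
s=env.state();print(s["ee_pos"],s["ee_rot"],s["force"],s["qpos"])
w=viewer.grab_frame("scene");a=w["pixels"][100:310,300:520,::-1];t=viewer.grab_frame("top")["pixels"][100:310,110:330,::-1]
cv2.imwrite("pics/c5.png",cv2.resize(np.hstack([a,t]),(800,382)))
E
```

```text
[678.095 140.839 157.727] [179.998 -57.833  64.83 ] [ 0.683 -0.148  0.187] [-15.216  28.596 105.669  71.492  61.549 -36.659]
```

View pics/c5.png

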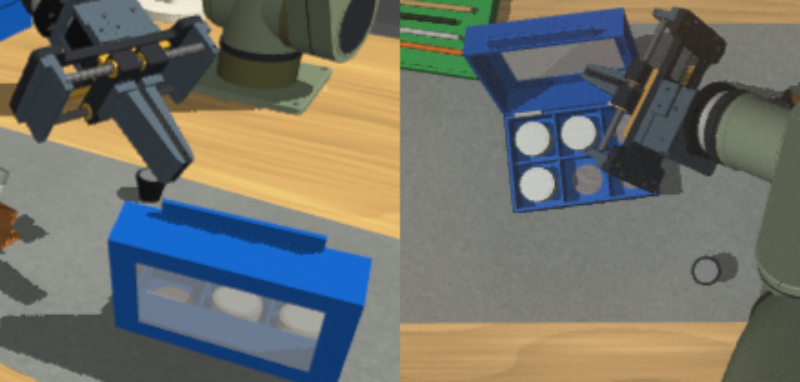

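The left view shows the lid thrown right back. The right (top) view shows tins in three cells: far-left (533,138), far-middle (578,132) and near-left (537,184). The near-middle cell (588,180) and the right column are empty. Next, retreat and go to the jar on the stand's +y side.

```bash
cat >> plan.py <<'E'
def jarpose(y,h,lean=31):
    a=np.radians(lean);A=np.array([-np.sin(a),0,np.cos(a)]);D=np.array([-np.cos(a),0,-np.sin(a)])
    return W(STAND,np.array([0,y,32])+2*D+(h-18.8)*A)
E
python3 - <<'E'
from kin import *
from plan import jarpose
s=env.state();q=s["qpos"]
R1=RT(-12.1,31);p1=np.array([520,60,230]);p2=jarpose(65,47+70)
R0=Ro.from_euler('xyz',s["ee_rot"],degrees=True);rv=(R1*R0.inv()).as_rotvec()
print("p0",s["ee_pos"],"rv",rv/1.5,np.degrees(np.linalg.norm(rv)),"to p1",(p1-s["ee_pos"])/120,"p2",p2,(p2-p1)/120)
for k in np.linspace(0,1,9):
    q,e=ik(s["ee_pos"]+(p1-s["ee_pos"])*min(1,2*k),Ro.from_rotvec(rv*k)*R0,q);print(round(k,2),q.round(0),round(e,1))
for p in(p2,jarpose(65,47),jarpose(-65,117),jarpose(-65,47)):
    q,e=ik(p,R1,q);print(p.round(0),q.round(0),round(e,1))
E
```

```text
p0 [675.535 141.018 157.127] rv [-0.151  0.3   -0.878] 80.80841388885392 to p1 [-1.296 -0.675  0.607] p2 [ 586.196 -106.283  115.144] [ 0.552 -1.386 -0.957]
0.0 [ -9.  29. 104.  74.  58. -35.] 0.0
0.12 [-10.  21. 112.  75.  51. -29.] 0.0
0.25 [-10.  13. 118.  74.  44. -19.] 0.0
0.38 [-10.   5. 122.  67.  38.  -4.] 0.0
0.5 [ -9.  -4. 124.  53.  34.  18.] 0.0
0.62 [ -2.  -5. 123.  35.  28.  46.] 0.0
0.75 [  4.  -6. 121.  10.  27.  80.] 0.0
0.88 [ 10.  -5. 119. -10.  33. 109.] 0.0
1.0 [ 14.  -2. 115. -20.  41. 129.] 0.0
[ 586. -106.  115.] [-10.  13. 120.  -5.  16.  97.] 0.0
[ 621. -114.   55.] [-10.  22. 120.  -9.   7. 101.] 0.0
[ 559. -233.  115.] [-26.  14. 118.  23.  19.  56.] 0.0
[ 594. -241.   55.] [-25.  23. 118.  38.  11.  41.] 0.0
```

Call:
apply_moves(
  delta_pos=[
    [-0.25,-0.05,0.1],
    [-0.5,-0.1,0.25],
    [-0.75,-0.2,0.4],
    [-1,-0.4,0.55],
    [-1,-0.6,0.6],
    [-1,-0.8,0.6],
    [-1,-1,0.6],
    [-1,-1,0.6],
    [-1,-1,0.6],
    [-1,-1,0.6],
  ],
  rot=[
    [-0.01,0.02,-0.06],
    [-0.02,0.05,-0.14],
    [-0.04,0.08,-0.22],
    [-0.05,0.1,-0.3],
    [-0.07,0.13,-0.38],
    [-0.08,0.16,-0.46],
    [-0.09,0.19,-0.54],
    [-0.11,0.21,-0.62],
    [-0.12,0.24,-0.7],
    [-0.13,0.27,-0.78],
  ],
  hand=[0,0,0.1,0.2,0.3,0.4,0.5,0.56,0.56,0.56],
)

```text
time_s: 11.73
ee_pos: [551.5, 21.2, 226.0]
ee_rot: [-174.8, -36.9, 6.6]
force: [-0.9, 0.6, 0.4]
gripper_width: 49.9
gripper_force: 0.0
```

```bash
python3 - <<'E'
from plan import *
s=env.state();print(s["ee_pos"],s["ee_rot"],s["force"],s["qpos"],s["gripper_width"])
print(rel(jarpose(65,127),RT(-12.1,31)))
E
```

```text
[551.469  21.223 226.006] [-174.801  -36.926    6.551] [-0.905  0.615  0.39 ] [ -8.009  -1.501 119.364  28.213  30.243  53.191] 49.93691662902583
(array([ 0.247, -1.054, -0.852]), array([-0.047,  0.072, -0.251]))
```

Call:
apply_moves(
  delta_pos=[
    [0.02,-0.2,0],
    [0.05,-0.4,0],
    [0.1,-0.6,-0.1],
    [0.15,-0.8,-0.2],
    [0.2,-1,-0.35],
    [0.24,-1,-0.5],
    [0.24,-1,-0.65],
    [0.24,-1,-0.75],
    [0.24,-1,-0.75],
  ],
  rot=[
    [-0.01,0.02,-0.07],
    [-0.02,0.04,-0.14],
    [-0.035,0.06,-0.2],
    [-0.047,0.072,-0.251],
    [-0.047,0.072,-0.251],
    [-0.047,0.072,-0.251],
    [-0.047,0.072,-0.251],
    [-0.047,0.072,-0.251],
    [-0.047,0.072,-0.251],
  ],
  hand=[0.56,0.56,0.56,0.56,0.56,0.56,0.56,0.56,0.56],
)

```text
time_s: 12.48
ee_pos: [578.2, -98.3, 131.9]
ee_rot: [-180.0, -30.5, -12.0]
force: [-0.0, 0.1, -0.8]
gripper_width: 50.6
gripper_force: 0.0
```

```bash
cat > wfit.py <<'E'
from fit import *
from plan import *
np.set_printoptions(precision=2,suppress=True)
def wcap(w,s,jarz,y):
    """predicted cap-top centre pixel"""
    return wproj(w,s,X)
s=env.state();w=viewer.grab_frame("wrist")
print(s["ee_pos"],s["ee_rot"],s["qpos"],s["gripper_width"])
a=np.radians(31);A=np.array([-np.sin(a),0,np.cos(a)])
save(w,"w_%d.png"%int(s["time_s"]*100),None,1)
for y in(65,-65):
    B=jarpose(y,18.8);C=jarpose(y,18.8+56)
    print(y,"pred base",wproj(w,s,B),"cap",wproj(w,s,C))
print("bottle base",wproj(w,s,jarpose(0,18.8)))
for q in("jar_a","bottle"):
    print(q,[(np.round(r["position"],1),round(r["score"],2)) for r in spotter.landmark_of(w,q)[:5]])
    print(q,[(np.round(r["box"],1),round(r["score"],2)) for r in spotter.trace(w,q)[:5]])
print("stand_floor",wproj(w,s,W(STAND,(0,0,32))),[(r["position"],r["score"]) for r in spotter.landmark_of(w,"stand_floor")[:1]])
E
python3 wfit.py
```

```text
[578.2  -98.27 131.94] [-179.99  -30.53  -11.98] [-10.22   9.01 119.7   -2.49  20.78  93.85] 50.62942657583743
65 pred base [327.25 192.98] cap [328.39 209.64]
-65 pred base [444.18 193.85] cap [465.28 209.58]
bottle base [388.1  193.28]
jar_a [(array([327.8, 197.1]), 0.87), (array([401.4, 107. ]), 0.75), (array([551.7, 198.6]), 0.64), (array([444.9, 198.2]), 0.6), (array([387.6, 197.3]), 0.46)]
jar_a [(array([459.6, 208.8,  43.9,  48.6]), 0.85), (array([386.1,  95.3,  49.3,  45.6]), 0.78), (array([327.9, 207.4,  38.1,  53.1]), 0.61), (array([539.5, 201.8,  47.7,  29.6]), 0.57)]
bottle [(array([388.6, 198.2]), 0.68)]
bottle [(array([395.9, 209. ,  43.1,  47.6]), 0.85), (array([ 98.7, 251.4,  30.2,  33.7]), 0.68)]
stand_floor [388.21 191.47] [([391.1, 198.8], 0.76)]
```

```bash
python3 - <<'E'
from fit import *
from plan import *
s=env.state();w=viewer.grab_frame("wrist")
ms=spotter.trace(w,"jar_a")
for y,uv in((65,(328,207)),(-65,(460,209))):
    r=min(ms,key=lambda r:np.hypot(*(np.array(r["box"][:2])-uv)));m=r["mask"];ys,xs=np.nonzero(m);print(r["box"],xs.min(),xs.max(),ys.min(),ys.max())
    for du in(-4,-2,0,2):
        a=np.radians(31);U=np.array([np.cos(a),0,np.sin(a)])
        P=np.array([wproj(w,s,W(STAND,p+np.array([0,0,32])+du*U)) for p in jar(y,22,56)])
        print(y,du,P.min(0),P.max(0))
E
```

```text
[329.2, 213.2, 35.2, 52.6] 312 348 189 238
65 -4 [309.906 192.649] [347.775 237.978]
65 -2 [309.886 190.681] [347.841 235.962]
65 0 [309.866 188.706] [347.906 233.934]
65 2 [309.846 186.726] [347.971 231.896]
[458.2, 212.6, 45.6, 45.9] 435 479 191 236
-65 -4 [435.567 193.73 ] [478.184 236.106]
-65 -2 [435.77  191.883] [478.482 234.217]
-65 0 [435.971 190.03 ] [478.776 232.32 ]
-65 2 [436.17  188.172] [479.068 230.414]
```

```bash
python3 - <<'E'
from plan import *
s=env.state();print(s["ee_pos"])
for h in(110,90,70,47): print(h,rel(jarpose(65,h)+[-2,0.5,-1],RT(-12.1,31)))
E
```

```text
[582.14  -98.545 137.211]
110 (array([ 0.047, -0.067, -0.242]), array([ 0.   ,  0.001, -0.002]))
90 (array([ 0.13 , -0.085, -0.385]), array([ 0.   ,  0.001, -0.002]))
70 (array([ 0.214, -0.103, -0.528]), array([ 0.   ,  0.001, -0.002]))
47 (array([ 0.311, -0.123, -0.692]), array([ 0.   ,  0.001, -0.002]))
```

Call:
apply_moves(
  delta_pos=[
    [0.02,-0.03,-0.1],
    [0.05,-0.07,-0.24],
    [0.09,-0.08,-0.31],
    [0.13,-0.085,-0.385],
    [0.17,-0.095,-0.46],
    [0.21,-0.1,-0.53],
    [0.21,-0.1,-0.53],
    [0.21,-0.1,-0.53],
  ],
  rot=[
    [0,0,0],
    [0,0,0],
    [0,0,0],
    [0,0,0],
    [0,0,0],
    [0,0,0],
    [0,0,0],
    [0,0,0],
  ],
  hand=[0.56,0.56,0.56,0.56,0.56,0.56,0.56,0.56],
)

```text
time_s: 13.55
ee_pos: [607.1, -110.4, 71.9]
ee_rot: [-180.0, -31.0, -11.9]
force: [0.1, 0.1, -0.2]
gripper_width: 51.2
gripper_force: 0.0
```

```bash
python3 - <<'E'
from fit import *
from plan import *
s=env.state();w=viewer.grab_frame("wrist");print(s["ee_pos"],s["ee_rot"],s["force"],s["qpos"])
ms=spotter.trace(w,"jar_a")
a=np.radians(31);U=np.array([np.cos(a),0,np.sin(a)])
def hull(y,du,dy): return np.array([wproj(w,s,W(STAND,p+np.array([0,dy,32])+du*U)) for p in jar(y,22,56)])
for r in ms[:5]:
  m=r["mask"].astype(float);
  for y in(65,-65):
    def f(v):
        k=np.zeros((400,640),np.uint8);cv2.fillConvexPoly(k,cv2.convexHull((hull(y,*v)*16).astype(np.int32)),255,cv2.LINE_AA,4);return -iou(k/255.,m)
    if f([0,0])<-.4: v,e=nm(f,[0,0],[3,3]);print(y,np.round(r["box"]),"du,dy",v,e,f([0,0]))
env.state();print(env.state()["ee_pos"],rel(jarpose(65,47)+[-2,0.5,-1],RT(-12.1,31)))
E
```

```text
[ 607.07  -110.375   71.9  ] [-179.984  -30.968  -11.928] [ 0.085  0.075 -0.243] [-11.145  16.472 121.131  -1.949  11.438  92.581]
-65 [486. 227.  60.  60.] du,dy [-3.801 -0.946] -0.878850623485553 -0.7957237196417923
65 [324. 228.  50.  68.] du,dy [-3.096 -0.962] -0.9042690705591305 -0.8604037869470833
[ 607.174 -110.449   72.829] (array([ 0.102, -0.024, -0.156]), array([-0.   ,  0.001, -0.002]))
```

Call:
apply_moves(
  delta_pos=[
    [0.03,-0.01,-0.05],
    [0.06,-0.02,-0.1],
    [0.096,-0.032,-0.16],
    [0.096,-0.032,-0.16],
    [0.096,-0.032,-0.16],
    [0.096,-0.032,-0.16],
    [0.096,-0.032,-0.16],
    [0.096,-0.032,-0.16],
    [0.096,-0.032,-0.16],
    [0.096,-0.032,-0.16],
  ],
  rot=[
    [0,0,0],
    [0,0,0],
    [0,0,0],
    [0,0,0],
    [0,0,0],
    [0,0,0],
    [0,0,0],
    [0,0,0],
    [0,0,0],
    [0,0,0],
  ],
  hand=[0.56,0.56,0.56,0.56,0.3,0.3,0.3,0.3,0.3,0.3],
  newtons=15,
)

```text
time_s: 14.48
ee_pos: [618.4, -114.4, 53.5]
ee_rot: [-180.0, -31.0, -11.9]
force: [1.1, 0.2, -0.4]
gripper_width: 32.8
gripper_force: 15.0
```

```bash
python3 - <<'E'
from plan import *
s=env.state();print(s["ee_pos"],s["ee_rot"],s["force"],s["qpos"],s["gripper_width"],s["gripper_force"])
R=RT(-12.1,31);p=jarpose(65,47)+[-2.7,-.5,-1.5];print(rel(p,R)[0]*120, "up", (jarpose(65,97)-jarpose(65,47))/120)
E
```

```text
[ 618.434 -114.366   53.488] [-179.983  -31.037  -11.943] [ 1.071  0.211 -0.375] [-11.362  19.031 120.942  -1.806   8.995  92.281] 32.844215200713734 14.999827891588211
[0.314 0.026 0.154] up [-0.21   0.045  0.357]
```

```bash
python3 - <<'E'
from kin import *
s=dict(env.state());R1=RT(6.9,0)
s["ee_pos"]=s["ee_pos"]+120*np.array([-.21,.05,.4])
c=W(CASE,(29.75,-59.5,150));print(c,rel(c,R1,s))
q=s["qpos"]
R0=Ro.from_euler('xyz',s["ee_rot"],degrees=True);rv=(R1*R0.inv()).as_rotvec()
for k in(0,.5,1):
    q,e=ik(s["ee_pos"]+(c-s["ee_pos"])*k,Ro.from_rotvec(rv*k)*R0,q);print(q.round(0),e)
q,e=ik(W(CASE,(29.75,-59.5,43)),R1,q);print(q.round(0),e)
E
```

```text
[633.883 114.705 150.   ] (array([0.339, 1.859, 0.404]), array([0.016, 0.362, 0.214]))
[-10.  15. 120.  -5.  14.  96.] 1.1368683772161603e-13
[  1.  18. 103.  -3.  43.  96.] 3.410605131648481e-13
[10. 27. 82. -0. 71. 93.] 2.3646862246096134e-11
[10. 33. 91. -0. 56. 93.] 3.410605131648481e-13
```

Call:
apply_moves(
  delta_pos=[
    [-0.05,0.01,0.09],
    [-0.11,0.02,0.18],
    [-0.16,0.03,0.27],
    [-0.21,0.05,0.36],
    [-0.21,0.05,0.36],
  ],
  rot=[
    [0,0,0],
    [0,0,0],
    [0,0,0],
    [0,0,0],
    [0,0,0],
  ],
  hand=[0.3,0.3,0.3,0.3,0.3],
)

```text
time_s: 14.9
ee_pos: [593.4, -108.3, 98.7]
ee_rot: [-180.0, -31.2, -11.9]
force: [0.5, 0.2, -0.4]
gripper_width: 32.5
gripper_force: 15.0
```

```bash
python3 - <<'E'
from plan import *
s=env.state();print(s["ee_pos"],s["force"],s["gripper_width"],s["gripper_force"])
c=W(CASE,(29.75,-59.5,140));print(rel(c,RT(6.9,0)))
E
```

```text
[ 593.438 -108.322   98.669] [ 0.459  0.234 -0.395] 32.516870928298694 14.999924004077911
(array([0.337, 1.859, 0.344]), array([0.016, 0.364, 0.214]))
```

Call:
apply_moves(
  delta_pos=[
    [0.02,0.05,0.1],
    [0.04,0.13,0.2],
    [0.08,0.25,0.3],
    [0.12,0.38,0.34],
    [0.16,0.52,0.34],
    [0.2,0.66,0.34],
    [0.24,0.8,0.34],
    [0.28,0.9,0.34],
    [0.31,0.97,0.34],
    [0.34,1,0.34],
  ],
  rot=[
    [0,0.04,0.02],
    [0,0.08,0.04],
    [0,0.12,0.07],
    [0.01,0.16,0.09],
    [0.01,0.2,0.11],
    [0.01,0.24,0.14],
    [0.01,0.28,0.16],
    [0.01,0.32,0.19],
    [0.016,0.36,0.21],
    [0.016,0.364,0.214],
  ],
  hand=[0.3,0.3,0.3,0.3,0.3,0.3,0.3,0.3,0.3,0.3],
)

```text
time_s: 15.73
ee_pos: [636.6, 12.7, 136.0]
ee_rot: [-180.0, 0.2, 7.0]
force: [-0.7, 0.7, -0.9]
gripper_width: 32.6
gripper_force: 15.0
```

Call:
apply_moves(
  delta_pos=[
    [0,0.1,0],
    [0,0.25,0],
    [0,0.4,0],
    [0,0.55,0],
    [0,0.7,0],
    [0,0.8,0],
    [0,0.86,0],
    [0,0.86,0],
    [0,0.86,0],
  ],
  rot=[
    [0,0,0],
    [0,0,0],
    [0,0,0],
    [0,0,0],
    [0,0,0],
    [0,0,0],
    [0,0,0],
    [0,0,0],
    [0,0,0],
  ],
  hand=[0.3,0.3,0.3,0.3,0.3,0.3,0.3,0.3,0.3],
)

```text
time_s: 16.48
ee_pos: [633.7, 114.5, 137.3]
ee_rot: [180.0, 0.1, 6.9]
force: [-0.1, -0.1, -0.7]
gripper_width: 32.8
gripper_force: 15.0
```

```bash
python3 - <<'E'
from plan import *
s=env.state();print(s["ee_pos"],s["ee_rot"],s["force"],s["gripper_width"],s["gripper_force"],s["time_s"])
w=viewer.grab_frame("wrist");t=viewer.grab_frame("top")
for c in((29.75,-59.5),(-29.75,0)): print(rel(W(CASE,(*c,43)),RT(6.9,0)),wproj(w,s,W(CASE,(*c,14))))
for y in(59.5,):print("tins pred",[wproj(w,s,W(CASE,c)) .round(0).tolist() for c in((29.75,59.5,35),(29.75,0,35),(-29.75,59.5,35))])
for r in spotter.trace(w,"tin_a")[:4]: print(r["box"],r["score"])
print("case_floor",wproj(w,s,W(CASE,(0,0,14))),spotter.landmark_of(w,"case_floor")[:1])
print("lip pred",proj(t,W(CASE,(62+140*np.cos(np.radians(65)),0,38+140*np.sin(np.radians(65))))),spotter.landmark_of(t,"lid_lip")[:2])
print("jar",spotter.trace(w,"jar_a")[:4] and [(np.round(r["box"]),r["score"]) for r in spotter.trace(w,"jar_a")[:4]])
E
```

```text
[633.738 114.546 137.304] [179.981   0.149   6.933] [-0.119 -0.105 -0.662] 32.84169652464937 14.999776035547256 16.4833
(array([-0.001,  0.006, -0.786]), array([ 0.   , -0.002,  0.   ])) [320.989 191.813]
(array([-0.553,  0.439, -0.786]), array([ 0.   , -0.002,  0.   ])) [268.81  242.528]
tins pred [[208.0, 197.0], [262.0, 197.0], [214.0, 249.0]]
[209.9, 195.3, 45.1, 45.7] 0.97
[264.1, 197.6, 43.1, 47.0] 0.89
[216.9, 243.6, 41.8, 27.6] 0.57
case_floor [267.269 217.958] [{'position': [268.3, 219.1], 'score': 0.68}]
lip pred [[186.312 118.655]] []
jar [(array([608., 264.,  33.,  20.]), 0.94), (array([579., 263.,  30.,  36.]), 0.9), (array([580., 143.,  31.,  48.]), 0.89)]
```

Call:
apply_moves(
  delta_pos=[
    [0,0.005,-0.12],
    [0,0.005,-0.26],
    [0,0.005,-0.4],
    [0,0.005,-0.53],
    [0,0.005,-0.64],
    [0,0.005,-0.7],
    [0,0.005,-0.73],
    [0,0.005,-0.745],
    [0,0.005,-0.745],
    [0,0.005,-0.745],
  ],
  rot=[
    [0,0,0],
    [0,0,0],
    [0,0,0],
    [0,0,0],
    [0,0,0],
    [0,0,0],
    [0,0,0],
    [0,0,0],
    [0,0,0],
    [0,0,0],
  ],
  hand=[0.3,0.3,0.3,0.3,0.3,0.3,0.3,0.3,0.3,0.3],
)

```text
time_s: 17.67
ee_pos: [634.7, 115.5, 48.8]
ee_rot: [-180.0, 0.1, 6.9]
force: [-0.9, -0.5, -0.3]
gripper_width: 32.5
gripper_force: 15.0
```

Call:
apply_moves(
  delta_pos=[
    [0,0,-0.012],
    [0,0,-0.025],
    [0,0,-0.025],
  ],
  rot=[
    [0,0,0],
    [0,0,0],
    [0,0,0],
  ],
  hand=[0.3,0.3,0.3],
)

```text
time_s: 17.92
ee_pos: [634.1, 115.4, 45.0]
ee_rot: [-180.0, 0.1, 6.9]
force: [0.3, -0.1, -0.0]
gripper_width: 33.0
gripper_force: 15.0
```

Call:
apply_moves(
  delta_pos=[
    [0,0,-0.008],
    [0,0,-0.016],
    [0,0,-0.016],
  ],
  rot=[
    [0,0,0],
    [0,0,0],
    [0,0,0],
  ],
  hand=[0.3,0.3,0.3],
)

```text
time_s: 18.17
ee_pos: [633.9, 115.4, 42.8]
ee_rot: [-180.0, 0.2, 6.9]
force: [0.0, 0.2, -0.4]
gripper_width: 33.2
gripper_force: 15.0
```

Call:
apply_moves(
  delta_pos=[
    [0,0,-0.007],
    [0,0,-0.013],
    [0,0,-0.013],
  ],
  rot=[
    [0,0,0],
    [0,0,0],
    [0,0,0],
  ],
  hand=[0.3,0.3,0.3],
)

```text
time_s: 18.42
ee_pos: [634.0, 115.4, 41.3]
ee_rot: [-180.0, 0.2, 6.9]
force: [-0.7, 1.1, -0.1]
gripper_width: 32.4
gripper_force: 15.0
```

Call:
apply_moves(
  delta_pos=[
    [0,0,-0.007],
    [0,0,-0.013],
    [0,0,-0.013],
  ],
  rot=[
    [0,0,0],
    [0,0,0],
    [0,0,0],
  ],
  hand=[0.3,0.3,0.3],
)

```text
time_s: 18.67
ee_pos: [634.0, 115.4, 39.7]
ee_rot: [-180.0, 0.2, 6.9]
force: [0.2, -0.2, -0.8]
gripper_width: 32.6
gripper_force: 15.0
```

Call:
apply_moves(
  delta_pos=[
    [0,0,-0.006],
    [0,0,-0.012],
    [0,0,-0.012],
  ],
  rot=[
    [0,0,0],
    [0,0,0],
    [0,0,0],
  ],
  hand=[0.3,0.3,0.3],
)

```text
time_s: 18.92
ee_pos: [634.5, 115.5, 39.5]
ee_rot: [-180.0, 0.1, 6.9]
force: [-1.3, -0.2, 4.0]
gripper_width: 32.8
gripper_force: 15.0
```

Call:
apply_moves(
  delta_pos=[
    [0,0,0.006],
    [0,0,0.006],
    [0,0,0.006],
    [0,0,0.006],
    [0,0,0.006],
    [0,0,0.15],
    [0,0,0.35],
    [0,0,0.6],
    [0,0,0.85],
    [0,0,0.85],
  ],
  rot=[
    [0,0,0],
    [0,0,0],
    [0,0,0],
    [0,0,0],
    [0,0,0],
    [0,0,0],
    [0,0,0],
    [0,0,0],
    [0,0,0],
    [0,0,0],
  ],
  hand=[0.42,0.5,0.56,0.56,0.56,0.56,0.56,0.56,0.56,0.56],
)

```text
time_s: 19.75
ee_pos: [638.0, 116.1, 147.2]
ee_rot: [-179.9, -0.6, 6.9]
force: [1.5, 0.5, 1.0]
gripper_width: 51.0
gripper_force: 0.0
```

```bash
python3 - <<'E'
from kin import *
from plan import jarpose
from fit import iou,hullmask
s=env.state();print(s["ee_pos"],s["ee_rot"],s["force"],s["gripper_width"])
w=viewer.grab_frame("wrist");t=viewer.grab_frame("top")
th=np.linspace(0,6.28,24)
C=np.array([[29.75+17*np.cos(a),-59.5+17*np.sin(a),h] for a in th for h in(14,70)])
for cam in("w","t"):
    X=np.array([wproj(w,s,W(CASE,c)) if cam=="w" else proj(t,W(CASE,c))[0] for c in C]);print(cam,"pred box",(X.min(0)+X.max(0))/2,np.ptp(X,axis=0))
    print([(np.round(r["box"],1),round(r["score"],2)) for r in spotter.trace(w if cam=="w" else t,"jar_a")[:6]])
R1=RT(-12.1,31);p2=jarpose(-65,117)+[-2.7,-.5,-1.5];print(p2,rel(p2,R1))
E
```

```text
[638.  116.1 147.2] [-179.9   -0.6    6.9] [1.5 0.5 1. ] 50.97017057361761
w pred box [322.2 203.3] [36.4 47.1]
[(array([320.9, 202.9,  36.6,  42.4]), 0.95), (array([574.1, 144.2,  33.8,  49.5]), 0.89), (array([575.2, 263.9,  26.9,  31.6]), 0.85), (array([605.4, 265.8,  27.7,  17.2]), 0.77)]
t pred box [232.4 168.7] [19.6 18.2]
[(array([389.5, 185.1,  11.6,  21.9]), 0.86), (array([375.3, 122.1,  25.2,  22. ]), 0.78), (array([437.5, 244.2,  18.4,  26.9]), 0.78), (array([359.5, 184.2,  11.8,  22.6]), 0.71), (array([446.6, 194.9,  30.5,  14.7]), 0.59), (array([233.4, 171.7,  21.1,   8.5]), 0.42)]
[ 556.2 -233.9  113.6] (array([-0.6, -2.9, -0.2]), array([-0. , -0.4, -0.2]))
```

Call:
apply_moves(
  delta_pos=[
    [0,0,0.1],
    [-0.02,-0.05,0.25],
    [-0.06,-0.15,0.38],
    [-0.1,-0.3,0.42],
    [-0.15,-0.45,0.42],
    [-0.2,-0.6,0.42],
    [-0.25,-0.75,0.42],
    [-0.3,-0.9,0.42],
    [-0.3,-1,0.42],
    [-0.3,-1,0.42],
  ],
  rot=[
    [0,0,0],
    [0,0,0],
    [0,-0.03,-0.02],
    [0,-0.08,-0.05],
    [-0.01,-0.14,-0.08],
    [-0.01,-0.2,-0.12],
    [-0.01,-0.26,-0.15],
    [-0.01,-0.32,-0.18],
    [-0.016,-0.364,-0.214],
    [-0.016,-0.364,-0.214],
  ],
  hand=[0.56,0.56,0.56,0.56,0.56,0.56,0.56,0.56,0.56,0.56],
)

```text
time_s: 20.78
ee_pos: [592.3, -5.8, 186.4]
ee_rot: [179.8, -30.6, -11.9]
force: [-0.6, -0.1, -0.5]
gripper_width: 51.1
gripper_force: 0.0
```

Call:
apply_moves(
  delta_pos=[
    [-0.05,-0.15,0],
    [-0.1,-0.35,0],
    [-0.15,-0.6,0],
    [-0.2,-0.85,0],
    [-0.25,-1,0],
    [-0.3,-1,0],
    [-0.3,-1,0],
  ],
  rot=[
    [0,0,0],
    [0,0,0],
    [0,0,0],
    [0,0,0],
    [0,0,0],
    [0,0,0],
    [0,0,0],
  ],
  hand=[0.56,0.56,0.56,0.56,0.56,0.56,0.56],
)

```text
time_s: 21.37
ee_pos: [561.5, -125.0, 190.0]
ee_rot: [-179.9, -30.9, -12.0]
force: [-0.6, 0.1, 0.0]
gripper_width: 51.0
gripper_force: 0.0
```

```bash
python3 - <<'E'
from plan import *
s=env.state();print(s["ee_pos"],s["ee_rot"],s["qpos"])
for h in(117,100): print(rel(jarpose(-65,h)+[-2.7,-.5,-1.5],RT(-12.1,31)))
E
```

```text
[ 561.528 -124.982  189.952] [-179.939  -30.863  -12.026] [-14.547   3.875 115.988   2.765  29.33   85.424]
(array([-0.044, -0.908, -0.636]), array([-0.001, -0.001, -0.001]))
(array([ 0.027, -0.923, -0.757]), array([-0.001, -0.001, -0.001]))
```

Call:
apply_moves(
  delta_pos=[
    [0,-0.2,0],
    [0,-0.45,0],
    [0,-0.7,0],
    [-0.02,-0.85,-0.05],
    [-0.04,-0.91,-0.2],
    [-0.04,-0.91,-0.4],
    [-0.04,-0.91,-0.58],
    [-0.01,-0.91,-0.69],
    [0.03,-0.92,-0.76],
    [0.03,-0.92,-0.76],
  ],
  rot=[
    [0,0,0],
    [0,0,0],
    [0,0,0],
    [0,0,0],
    [0,0,0],
    [0,0,0],
    [0,0,0],
    [0,0,0],
    [0,0,0],
    [0,0,0],
  ],
  hand=[0.56,0.56,0.56,0.56,0.56,0.56,0.56,0.56,0.56,0.56],
)

```text
time_s: 22.2
ee_pos: [566.4, -233.5, 97.5]
ee_rot: [-179.9, -30.8, -11.9]
force: [0.2, -0.6, 0.6]
gripper_width: 50.7
gripper_force: 0.0
```

```bash
cat > jf.py <<'E'
from fit import *
from plan import *
s=env.state();w=viewer.grab_frame("wrist");print(s["ee_pos"],s["ee_rot"],s["force"],s["qpos"])
ms=spotter.trace(w,"jar_a")
a=np.radians(31);U=np.array([np.cos(a),0,np.sin(a)])
def hull(y,du,dy): return np.array([wproj(w,s,W(STAND,p+np.array([0,dy,32])+du*U)) for p in jar(y,22,56)])
y=-65
for r in ms[:5]:
    m=r["mask"].astype(float)
    def f(v):
        k=np.zeros((400,640),np.uint8);cv2.fillConvexPoly(k,cv2.convexHull((hull(y,*v)*16).astype(np.int32)),255,cv2.LINE_AA,4);return -iou(k/255.,m)
    if f([0,0])<-.3: v,e=nm(f,[0,0],[3,3]);print(y,np.round(r["box"]),"du,dy",v,e,f([0,0]))
s=env.state();print(s["ee_pos"],[rel(jarpose(-65,h)+[-2.7,-.5,-1.5],RT(-12.1,31)) for h in(70,47.5)])
E
python3 jf.py
```

```text
[ 566.443 -233.533   97.49 ] [-179.89   -30.842  -11.859] [ 0.16  -0.553  0.575] [-28.548  14.262 119.172  27.509  18.827  49.322]
-65 [325. 218.  49.  59.] du,dy [-3.96  -1.195] -0.9040339495810454 -0.8346421519550588
[ 566.881 -234.373   99.927] [(array([ 0.109, -0.038, -0.221]), array([-0.   ,  0.001, -0.003])), (array([ 0.203, -0.059, -0.382]), array([-0.   ,  0.001, -0.003]))]
```

Call:
apply_moves(
  delta_pos=[
    [0.04,-0.015,-0.08],
    [0.08,-0.03,-0.16],
    [0.12,-0.04,-0.23],
    [0.16,-0.05,-0.31],
    [0.2,-0.06,-0.38],
    [0.2,-0.06,-0.38],
    [0.2,-0.06,-0.38],
    [0.2,-0.06,-0.38],
    [0.2,-0.06,-0.38],
  ],
  rot=[
    [0,0,0],
    [0,0,0],
    [0,0,0],
    [0,0,0],
    [0,0,0],
    [0,0,0],
    [0,0,0],
    [0,0,0],
    [0,0,0],
  ],
  hand=[0.56,0.56,0.56,0.56,0.56,0.56,0.56,0.56,0.56],
)

```text
time_s: 23.05
ee_pos: [590.1, -242.3, 55.3]
ee_rot: [180.0, -31.1, -11.9]
force: [-0.2, 0.3, -0.1]
gripper_width: 51.1
gripper_force: 0.0
```

Call:
apply_moves(
  delta_pos=[
    [0,0,0],
    [0,0,0],
    [0,0,0],
    [0,0,0],
    [0,0,0],
    [0,0,0],
  ],
  rot=[
    [0,0,0],
    [0,0,0],
    [0,0,0],
    [0,0,0],
    [0,0,0],
    [0,0,0],
  ],
  hand=[0.3,0.3,0.3,0.3,0.3,0.3],
  newtons=15,
)

```text
time_s: 23.55
ee_pos: [589.8, -242.2, 54.4]
ee_rot: [-180.0, -31.1, -11.9]
force: [-1.4, 1.1, 2.2]
gripper_width: 32.3
gripper_force: 15.0
```

```bash
python3 - <<'E'
from plan import *
s=env.state();print(s["ee_pos"],s["ee_rot"],s["force"],s["qpos"],s["gripper_width"],s["gripper_force"])
p=jarpose(-65,47.5)+[-2.7,-.5,-1.5];print(rel(p,RT(-12.1,31))[0]*120)
E
```

```text
[ 589.825 -242.211   54.404] [-179.985  -31.058  -11.943] [-1.446  1.135  2.239] [-28.037  19.85  119.287  37.658  13.561  39.238] 32.347142941062636 15.014680624008179
[ 1.421  0.813 -0.334]
```

Call:
apply_moves(
  delta_pos=[
    [-0.05,0.01,0.09],
    [-0.11,0.02,0.18],
    [-0.16,0.03,0.27],
    [-0.21,0.05,0.36],
    [-0.26,0.06,0.5],
    [-0.28,0.06,0.7],
    [-0.28,0.06,0.9],
    [-0.28,0.06,1],
    [-0.28,0.06,1],
  ],
  rot=[
    [0,0,0],
    [0,0,0],
    [0,0,0],
    [0,0,0],
    [0,0,0],
    [0,0,0],
    [0,0,0],
    [0,0,0],
    [0,0,0],
  ],
  hand=[0.3,0.3,0.3,0.3,0.3,0.3,0.3,0.3,0.3],
)

```text
time_s: 24.3
ee_pos: [557.6, -236.0, 177.7]
ee_rot: [179.9, -31.4, -11.9]
force: [0.3, 0.2, 0.0]
gripper_width: 32.1
gripper_force: 15.0
```

```bash
python3 - <<'E'
from plan import *
s=env.state();print(s["ee_pos"],s["ee_rot"],s["gripper_width"],s["gripper_force"])
print(rel(W(CASE,(-29.75,0,150)),RT(6.9,0)))
E
```

```text
[ 557.647 -236.     177.695] [179.873 -31.378 -11.876] 32.114246660784325 14.995291829109192
(array([ 0.083,  3.355, -0.231]), array([0.017, 0.366, 0.213]))
```

Call:
apply_moves(
  delta_pos=[
    [0,0.1,0],
    [0,0.22,0],
    [0,0.35,0],
    [0,0.5,0],
    [0,0.65,0],
    [0,0.8,0],
    [0,0.95,0],
    [0,1,0],
    [0,1,0],
    [0,1,0],
  ],
  rot=[
    [0,0.03,0.02],
    [0,0.07,0.04],
    [0,0.11,0.06],
    [0.01,0.15,0.09],
    [0.01,0.19,0.11],
    [0.01,0.23,0.13],
    [0.01,0.27,0.16],
    [0.01,0.31,0.18],
    [0.017,0.35,0.2],
    [0.017,0.366,0.213],
  ],
  hand=[0.3,0.3,0.3,0.3,0.3,0.3,0.3,0.3,0.3,0.3],
)

```text
time_s: 25.13
ee_pos: [556.9, -114.1, 172.0]
ee_rot: [-179.8, 0.6, 7.0]
force: [0.8, -0.0, -0.8]
gripper_width: 32.2
gripper_force: 15.0
```

Call:
apply_moves(
  delta_pos=[
    [0.01,0.12,0],
    [0.02,0.27,0],
    [0.03,0.43,0],
    [0.04,0.6,0],
    [0.05,0.77,0],
    [0.06,0.9,0],
    [0.07,1,0],
    [0.08,1,0],
  ],
  rot=[
    [0,0,0],
    [0,0,0],
    [0,0,0],
    [0,0,0],
    [0,0,0],
    [0,0,0],
    [0,0,0],
    [0,0,0],
  ],
  hand=[0.3,0.3,0.3,0.3,0.3,0.3,0.3,0.3],
)

```text
time_s: 25.8
ee_pos: [565.1, 7.1, 172.6]
ee_rot: [-179.8, 0.5, 7.0]
force: [0.7, -0.4, -0.8]
gripper_width: 32.7
gripper_force: 15.0
```

Call:
apply_moves(
  delta_pos=[
    [0,0.15,0],
    [0,0.32,0],
    [0,0.5,0],
    [0,0.68,0],
    [0,0.86,0],
    [0,1,-0.05],
    [0,1,-0.15],
    [0,1,-0.2],
    [0,1,-0.2],
  ],
  rot=[
    [0,0,0],
    [0,0,0],
    [0,0,0],
    [0,0,0],
    [0,0,0],
    [0,0,0],
    [0,0,0],
    [0,0,0],
    [0,0,0],
  ],
  hand=[0.3,0.3,0.3,0.3,0.3,0.3,0.3,0.3,0.3],
)

```text
time_s: 26.55
ee_pos: [564.4, 124.1, 147.8]
ee_rot: [-180.0, 0.6, 6.8]
force: [-0.3, -1.1, -0.7]
gripper_width: 32.3
gripper_force: 15.0
```

```bash
python3 - <<'E'
from plan import *
s=env.state();print(s["ee_pos"],s["ee_rot"],s["gripper_width"],s["gripper_force"])
print(rel(W(CASE,(-29.75,0,120)),RT(6.9,0)))
E
```

```text
[564.414 124.096 147.843] [-179.976    0.584    6.816] 32.30980538320881 14.99677062034607
(array([ 0.027,  0.354, -0.232]), array([ 0.001, -0.007,  0.001]))
```

Call:
apply_moves(
  delta_pos=[
    [0.01,0.12,0],
    [0.02,0.24,0],
    [0.027,0.354,0],
    [0.027,0.354,-0.1],
    [0.027,0.354,-0.25],
    [0.027,0.354,-0.4],
    [0.027,0.354,-0.4],
    [0.027,0.354,-0.4],
  ],
  rot=[
    [0,-0.003,0],
    [0,-0.007,0],
    [0,-0.007,0],
    [0,-0.007,0],
    [0,-0.007,0],
    [0,-0.007,0],
    [0,-0.007,0],
    [0,-0.007,0],
  ],
  hand=[0.3,0.3,0.3,0.3,0.3,0.3,0.3,0.3],
)

```text
time_s: 27.22
ee_pos: [568.6, 168.3, 101.8]
ee_rot: [180.0, -0.2, 6.9]
force: [0.1, 0.3, -0.9]
gripper_width: 32.5
gripper_force: 15.0
```

```bash
python3 - <<'E'
from plan import *
s=env.state();print(s["ee_pos"],s["ee_rot"],s["gripper_width"],s["gripper_force"])
print(rel(W(CASE,(-29.75,0,46)),RT(6.9,0)))
E
```

```text
[568.573 168.295 101.776] [179.999  -0.196   6.863] 32.514408266740496 14.996167570352554
(array([-0.008, -0.014, -0.465]), array([-0.   ,  0.002,  0.   ]))
```

Call:
apply_moves(
  delta_pos=[
    [-0.005,-0.01,-0.12],
    [-0.008,-0.014,-0.25],
    [-0.008,-0.014,-0.36],
    [-0.008,-0.014,-0.43],
    [-0.008,-0.014,-0.46],
    [-0.008,-0.014,-0.46],
    [-0.008,-0.014,-0.46],
  ],
  rot=[
    [0,0,0],
    [0,0,0],
    [0,0,0],
    [0,0,0],
    [0,0,0],
    [0,0,0],
    [0,0,0],
  ],
  hand=[0.3,0.3,0.3,0.3,0.3,0.3,0.3],
)

```text
time_s: 27.8
ee_pos: [568.8, 166.2, 47.8]
ee_rot: [-180.0, -0.4, 6.8]
force: [-0.0, -0.5, -1.3]
gripper_width: 32.2
gripper_force: 15.0
```

Call:
apply_moves(
  delta_pos=[
    [0,0,-0.01],
    [0,0,-0.02],
    [0,0,-0.02],
  ],
  rot=[
    [0,0,0],
    [0,0,0],
    [0,0,0],
  ],
  hand=[0.3,0.3,0.3],
)

```text
time_s: 28.05
ee_pos: [568.2, 165.9, 44.8]
ee_rot: [-180.0, -0.3, 6.8]
force: [-0.0, 1.0, -1.2]
gripper_width: 32.0
gripper_force: 15.0
```

Call:
apply_moves(
  delta_pos=[
    [0,0,-0.008],
    [0,0,-0.016],
    [0,0,-0.016],
  ],
  rot=[
    [0,0,0],
    [0,0,0],
    [0,0,0],
  ],
  hand=[0.3,0.3,0.3],
)

```text
time_s: 28.3
ee_pos: [567.8, 165.8, 42.4]
ee_rot: [180.0, -0.3, 6.8]
force: [-0.4, -0.1, -0.2]
gripper_width: 32.1
gripper_force: 15.0
```

Call:
apply_moves(
  delta_pos=[
    [0,0,-0.005],
    [0,0,-0.011],
    [0,0,-0.011],
  ],
  rot=[
    [0,0,0],
    [0,0,0],
    [0,0,0],
  ],
  hand=[0.3,0.3,0.3],
)

```text
time_s: 28.55
ee_pos: [568.0, 165.8, 41.1]
ee_rot: [180.0, -0.3, 6.8]
force: [0.5, -0.5, -0.5]
gripper_width: 32.4
gripper_force: 15.0
```

Call:
apply_moves(
  delta_pos=[
    [0,0,-0.005],
    [0,0,-0.011],
    [0,0,-0.011],
  ],
  rot=[
    [0,0,0],
    [0,0,0],
    [0,0,0],
  ],
  hand=[0.3,0.3,0.3],
)

```text
time_s: 28.8
ee_pos: [568.7, 166.2, 40.8]
ee_rot: [-180.0, -0.4, 6.8]
force: [-1.1, 0.3, 3.3]
gripper_width: 32.3
gripper_force: 15.0
```

Contact at z 40.8. Release and rise.

Call:
apply_moves(
  delta_pos=[
    [0,0,0.003],
    [0,0,0.003],
    [0,0,0.003],
    [0,0,0.003],
    [0,0,0.003],
    [0,0,0.15],
    [0,0,0.35],
    [0,0,0.6],
    [0,0,0.85],
    [0,0,1],
  ],
  rot=[
    [0,0,0],
    [0,0,0],
    [0,0,0],
    [0,0,0],
    [0,0,0],
    [0,0,0],
    [0,0,0],
    [0,0,0],
    [0,0,0],
    [0,0,0],
  ],
  hand=[0.42,0.5,0.56,0.56,0.56,0.56,0.56,0.56,0.56,0.56],
)

```text
time_s: 29.63
ee_pos: [569.1, 166.2, 163.1]
ee_rot: [-180.0, -0.5, 6.8]
force: [0.2, 0.9, -0.0]
gripper_width: 51.4
gripper_force: 0.0
```

Call:
apply_moves(
  delta_pos=[
    [-0.2,0,0.1],
    [-0.4,0,0.2],
    [-0.6,0,0.3],
    [-0.6,0,0.3],
    [-0.6,0,0.3],
  ],
  rot=[
    [0,0,0],
    [0,0,0],
    [0,0,0],
    [0,0,0],
    [0,0,0],
  ],
  hand=[0.56,0.56,0.56,0.56,0.56],
)

```text
time_s: 30.05
ee_pos: [495.7, 165.9, 196.8]
ee_rot: [-180.0, -0.4, 6.9]
force: [0.8, -0.4, 0.3]
gripper_width: 51.2
gripper_force: 0.0
```

```bash
python3 - <<'E'
from plan import *
s=env.state();print(s["ee_pos"],s["force"],s["time_s"])
w=viewer.grab_frame("wrist");a=w["pixels"][:,:,::-1]
cv2.imwrite("pics/final.png",cv2.resize(a[60:330,110:600],(800,441)))
for c in((29.75,-59.5),(-29.75,0)): print("pred base/cap",[wproj(w,s,W(CASE,(*c,z))).round(0) for z in(14,70)])
print([(np.round(r["position"]),round(r["score"],2)) for r in spotter.landmark_of(w,"jar_a")[:4]],[(np.round(r["box"]),round(r["score"],2)) for r in spotter.trace(w,"jar_a")[:4]])
E
```

```text
[495.71  165.949 196.8  ] [ 0.822 -0.395  0.324] 30.05
pred base/cap [array([377.,  77.]), array([386.,  71.])]
pred base/cap [array([328., 124.]), array([329., 126.])]
[(array([588.,  73.]), 0.88), (array([600., 232.]), 0.85), (array([376.,  77.]), 0.81), (array([326., 124.]), 0.64)] [(array([582.,  63.,  31.,  37.]), 0.9), (array([382.,  74.,  42.,  32.]), 0.89), (array([623., 184.,  27.,  22.]), 0.89), (array([596., 243.,  20.,  30.]), 0.7)]
```

View pics/final.png

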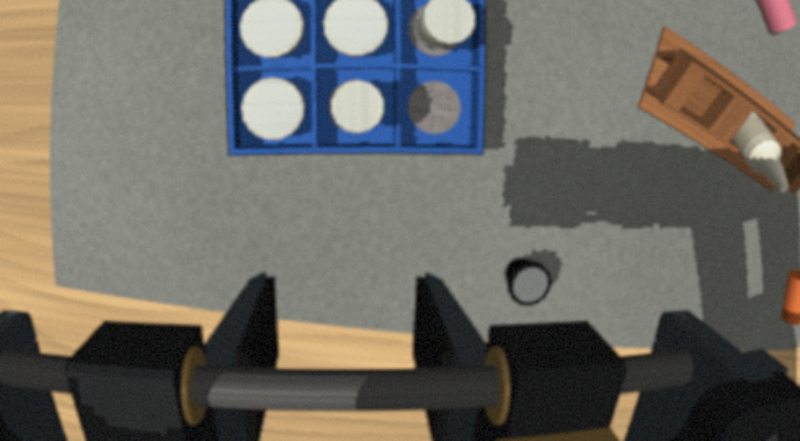

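The final picture shows jars upright in two separate cells at (357,107) and (440,25), matching my predictions. The tins are in place, the bottle at (765,150) is still in the stand, the loupe at (530,280) stands on the bench, and the lid no longer covers the case.

```bash
python3 -c "
from workcell import env
print(env.job_done())"
```

```text
the job is handed in; nothing more can be done
None
```

The lid is swung right back and staying open, both glass jars stand upright in separate empty cells, and the bottle, tins and loupe were left alone; the job is handed in at about 30 s of the 72 s allowed, with no verdict returned.

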